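# Put the washed sample bottles and stoppers to dry

### The job

Put the washed set to dry, in any order: tip all the black stoppers out of the clear cup into the aluminium tray and stand the empty cup upright in the middle of its round cork mat again; hang every open square bottle upside down on the drying rack, one to a peg, its neck slid fully down over the peg to the seat. Do not shift the capped jars or the pen.

Things in the scene. Friction and masses are not known exactly. Their poses are not given: they have to be found in the camera images.
- rack: white plastic drying rack, fixed: base 120 mm (own x) by 340 mm (own y), 24 mm high, with trim rims to 40 mm height along its two long edges (not solid). Origin: centre of its underside. Its own +x points roughly away from the robot. It carries three pegs in a row along its own y, 110 mm apart
- peg0: grey peg of the rack. Origin: centre of its flat round seat (46 mm across, about 45 mm above the table); the peg rises 76 mm from there along own +z, 18 mm thick at the seat, 17 mm at 34 mm up, 9 mm near the round tip. It leans 15 degrees from vertical towards the rack's own +x; the peg's own +x has that heading too, dipping 15 degrees
- peg1: another peg of the rack, just like peg0, with the same lean
- peg2: another peg of the rack, just like peg0, with the same lean
- bottle0: square amber bottle, open, empty, 160 g, lying on one flat side (may be absent). Body 88 mm long, 52 x 52 mm; straight round neck 30 mm outside, 22 mm inside; 130 mm overall. Origin: on the face it lies on, under the body's middle; the long axis runs 26 mm above it (own +z). Own -x points out of the neck, own +x to the closed end. Weight centre near the body's middle
- mouth0 (a point): centre of the open mouth of bottle0: on its axis at the rim, 86 mm along own -x from the body's middle
- bottle1: square amber bottle, open, empty, 160 g, lying on one flat side (may be absent). Body 88 mm long, 52 x 52 mm; straight round neck 30 mm outside, 22 mm inside; 130 mm overall. Origin: on the face it lies on, under the body's middle; the long axis runs 26 mm above it (own +z). Own -x points out of the neck, own +x to the closed end. Weight centre near the body's middle
- mouth1 (a point): centre of the open mouth of bottle1: on its axis at the rim, 86 mm along own -x from the body's middle
- bottle2: square amber bottle, open, empty, 160 g, lying on one flat side (may be absent). Body 88 mm long, 52 x 52 mm; straight round neck 30 mm outside, 22 mm inside; 130 mm overall. Origin: on the face it lies on, under the body's middle; the long axis runs 26 mm above it (own +z). Own -x points out of the neck, own +x to the closed end. Weight centre near the body's middle
- mouth2 (a point): centre of the open mouth of bottle2: on its axis at the rim, 86 mm along own -x from the body's middle
- cup: clear plastic round cup, outside diameter 60 mm at the foot, widening evenly to 72 mm at the rim, 88 mm high, 3 mm wall, 90 g, no handle, standing on the cork mat and holding the stoppers. Origin: centre of its underside, own +z out of the mouth; the inner floor is 4 mm up
- mat: round cork mat, 100 mm across, 4 mm thick, fixed. Origin: centre of its underside on the table
- stopper0: black plastic bottle stopper, wet and slippery (friction about 0.2), a disc 26 mm across and 15 mm thick, 10 g, at first loose in the cup (may be absent). Origin: centre of one flat face, own +z through the disc
- stopper1: black plastic bottle stopper, wet and slippery (friction about 0.2), a disc 26 mm across and 15 mm thick, 10 g, at first loose in the cup (may be absent). Origin: centre of one flat face, own +z through the disc
- stopper2: black plastic bottle stopper, wet and slippery (friction about 0.2), a disc 26 mm across and 15 mm thick, 10 g, at first loose in the cup (may be absent). Origin: centre of one flat face, own +z through the disc
- stopper3: black plastic bottle stopper, wet and slippery (friction about 0.2), a disc 26 mm across and 15 mm thick, 10 g, at first loose in the cup (may be absent). Origin: centre of one flat face, own +z through the disc
- stopper4: black plastic bottle stopper, wet and slippery (friction about 0.2), a disc 26 mm across and 15 mm thick, 10 g, at first loose in the cup (may be absent). Origin: centre of one flat face, own +z through the disc
- stopper5: black plastic bottle stopper, wet and slippery (friction about 0.2), a disc 26 mm across and 15 mm thick, 10 g, at first loose in the cup (may be absent). Origin: centre of one flat face, own +z through the disc
- tray: open aluminium drying tray, 190 mm (own x) by 170 mm (own y), walls 50 mm high and 5 mm thick, floor about 5 mm, fixed. Origin: centre of its underside
- capped_a: capped round amber jar, 44 mm across and 85 mm tall, standing; full, not part of the job. Origin: centre of its underside
- capped_b: the other capped round amber jar, 44 mm across and 85 mm tall, standing; full, not part of the job. Origin: centre of its underside
- pen: black marker pen, 120 mm long, 12 mm thick, lying along its own x; not part of the job. Origin: centre of its underside
Not all that is in view belongs to the job. There is more than one size of the cup; the one meant has the size given above.

How it is judged:
By the outcome, as a careful person would: the job done as asked, in the order asked, and still so for the second after the job is handed in, with the robot touching nothing.
Of bottle0, bottle1, bottle2 only 2 to 3 are there at a start; the rules pass over those that are not, and their reading is None.
Of stopper4, stopper5 only 1 to 2 are there at a start; the rules pass over those that are not, and their reading is None.
At some moment in a run one of bottle0, bottle1, bottle2 may be knocked a few centimetres aside while the robot is not near it.
It also fails if it takes over 210 s, if anything falls off the work surface, if the arm or the gripper's body presses on something with over 40 N, if the wrist force passes 120 N, or if a joint passes its speed limit or range.

### The arm

A 6-joint arm with a two-finger parallel gripper is mounted at the origin on the work surface. World frame = base frame: x ahead of the robot, y to its left, z up, the work surface at z = 0. Lengths are in mm, angles in rad, forces in N, time in s.
With the tool pointing down it reaches from about 250 to 725 mm from the base axis. Payload 4 kg.
Tool frame: the origin (TCP) lies between the finger pads; the fingertips stand r.finger_overhang ahead of it and the grasp point (between the pads) lies 11 mm behind it (r.finger_overhang is the distance from the TCP to the fingertips, in mm); z points along the fingers, x is the direction in which the jaws open and shut, and the axes are right-handed (so a half turn about z gives the same grasp; the last joint's range is limited). The gripper opens to 85 mm and grips with 20 to 120 N. Pads are 22 mm wide; open, the fingers measure 114 mm over their backs; the gripper's body (76 mm by 85 mm) begins 54 mm behind the grasp point. The pads swing forward as they close: fully open they stand 13 mm farther back than shut.
Start: joints at [-1.258, 0.241, 0.005, 1.335, 0, 1.571], TCP at [153.86, -475.738, 239.306] pointing down, gripper open.
Joint ranges: [-2.72, 2.72], [-1.05, 1.87], [-1.09, 1.28], [-1.99, 2.15], [-1.42, 1.44], [-3.14, 3.14]. Speed limits (rad/s): [2.79, 2.79, 3.14, 3.14, 3.14, 3.14].

### API

Orientations are given as a rotation vector (axis times angle).
In Python, from workcell import telemetry, eyes, workorder, r gives the robot as it stands. The module is installed in compiled form; this text tells all that it offers.
- The arm moves only by the shell command python3 -m pendant 'ROWS' [FORCE]. ROWS is JSON, a list of rows, each an object of numbers: "x", "y", "z": the shift along the world's x, y, z in m; "wx", "wy", "wz": the turn, a rotation vector about the world's x, y, z in rad; "hand": the finger opening in m, from 0 to 0.0854. A call has 1 to 8 rows; each row is the pose to reach, as a shift and turn from the pose commanded when the call began; what a row does not reach only later rows make up. A row lasts 1/12 s, in which the tool goes at most 41.7 mm and 7.16 degrees, less where a joint would pass 70% of its speed; a pose out of reach is approached as far as the arm can. A call with a gripper value outside its range is refused whole. The fingers move at their own pace and stop on an object; FORCE is the grip in N (left out, the last holds). Time passes only in rows, so rows that repeat a pose let the fingers close. It gives the time, the measured TCP pose, the force and the opening at its end, in the units of the state.
- telemetry.read_state(): the state, without advancing time (a new reading comes with each control period).
- eyes.capture(name): name is "scene" or "top"; returns the picture (384x512x3 uint8, red, green, blue); there is no depth.
- eyes.camera_params(name): a dict with "fovy" (degrees; the focal length in pixels is half the picture's height over the tangent of half this angle, whatever the lens; pixels are square), "cx", "cy" (the principal point, pixels), "cam_to_world" (4x4, takes a point from camera to world coordinates). Camera axes: x right, y down, z forward; pixel columns grow to the right and rows downward; lengths in mm; the calibration is good to about 2 mm. A picture is of the moment at which its call begins. camera_params takes no time and is no camera call.
- workorder.job_done(): hands the job in, once; it reports no verdict.
The state is a dict: "t": time; "qpos": joint angles; "qvel": joint speeds; "effort": joint torques, N m; "tcp_pos": TCP position; "orientation": TCP orientation; "ft_force": force on the tool from outside, world axes, zero at the start; "moment": the same for the moment, N m; "width": finger opening in mm.
Only numpy, scipy, OpenCV 4.12 (cv2) and the standard library are available. Lean on these libraries where they do the work, as an engineer would, in place of code of your own. Each camera call takes 0.05 s, during which the arm holds its last target. There are 200 camera calls.

## Working session

There is one attempt and no reset: what is moved stays moved. The work goes in short steps, Python scripts to look and compute and a shell command to move; the robot and the scene stay as the last step left them, time stands still between calls to the robot, and variables do not carry over. Pictures are saved under pics/ and viewed, about 12 in all and at most 16, crops included, and the job is handed in when it is done.

```bash
mkdir -p pics; cat > h.py <<'E'
import numpy as np, cv2
from workcell import telemetry, eyes, workorder, r
def cam(n):
    p=eyes.camera_params(n); f=192/np.tan(np.radians(p["fovy"])/2); return f,p["cx"],p["cy"],np.array(p["cam_to_world"])
def ray(n,u,v):
    f,cx,cy,T=cam(n); d=T[:3,:3]@np.array([(u-cx)/f,(v-cy)/f,1]); return T[:3,3],d
def onz(n,u,v,z):
    o,d=ray(n,u,v); return o+d*(z-o[2])/d[2]
def proj(n,P):
    f,cx,cy,T=cam(n); q=T[:3,:3].T@(np.array(P,float)-T[:3,3]); return np.array([cx+f*q[0]/q[2],cy+f*q[1]/q[2]])
def snap(n,name,crop=None,s=1.5):
    im=eyes.capture(n); cv2.imwrite('pics/raw_'+name+'.png',im[:,:,::-1])
    o=im
    if crop: u0,v0,u1,v1=crop; o=im[v0:v1,u0:u1]
    o=cv2.resize(o,None,fx=s,fy=s,interpolation=cv2.INTER_CUBIC); cv2.imwrite('pics/'+name+'.png',o[:,:,::-1]); return im
E
python3 - <<'E'
from h import *
for n in("scene","top"):
    snap(n,n+"0"); print(n,cam(n))
print(telemetry.read_state(), r.finger_overhang)
E
```

```text
scene (np.float64(376.6764664750829), 257.4907751601006, 191.52507534402318, array([[-8.74161078e-01,  3.44160693e-01, -3.42630744e-01,
         8.22168117e+02],
       [ 4.85466255e-01,  6.37941269e-01, -5.97790475e-01,
         6.25425187e+02],
       [ 1.28423075e-02, -6.88900830e-01, -7.24741831e-01,
         7.84299568e+02],
       [ 0.00000000e+00,  0.00000000e+00,  0.00000000e+00,
         1.00000000e+00]]))
top (np.float64(481.5092174478169), 257.84609113502006, 193.13484665785748, array([[-1.72969465e-02, -9.94685270e-01,  1.01498908e-01,
         3.43557141e+02],
       [-9.99735429e-01,  1.87450058e-02,  1.33302999e-02,
         2.23871296e+01],
       [-1.51620506e-02, -1.01241481e-01, -9.94746337e-01,
         1.20712544e+03],
       [ 0.00000000e+00,  0.00000000e+00,  0.00000000e+00,
         1.00000000e+00]]))
{'t': 0.1, 'qpos': array([-1.25801991e+00,  2.41337183e-01,  3.89154233e-03,  1.33518337e+00,
       -4.24051005e-06,  1.57081357e+00]), 'qvel': array([-0.00076236, -0.00209807,  0.00431447, -0.00113283,  0.00101723,
        0.00094675]), 'effort': array([ 1.39415074e-04, -3.73137975e+01,  2.53009915e+01,  1.08690016e-02,
       -5.08271194e-05,  9.92223733e-06]), 'tcp_pos': array([ 153.68698577, -475.23909488,  238.51461623]), 'orientation': array([-2.53943874e+00,  1.84772774e+00,  2.33094641e-03]), 'ft_force': array([-0.13257058, -0.79496303,  0.4755617 ]), 'moment': array([-0.02768088,  0.04501648, -0.03809277]), 'width': 84.97997077324204} 8.0
```

View pics/scene0.png

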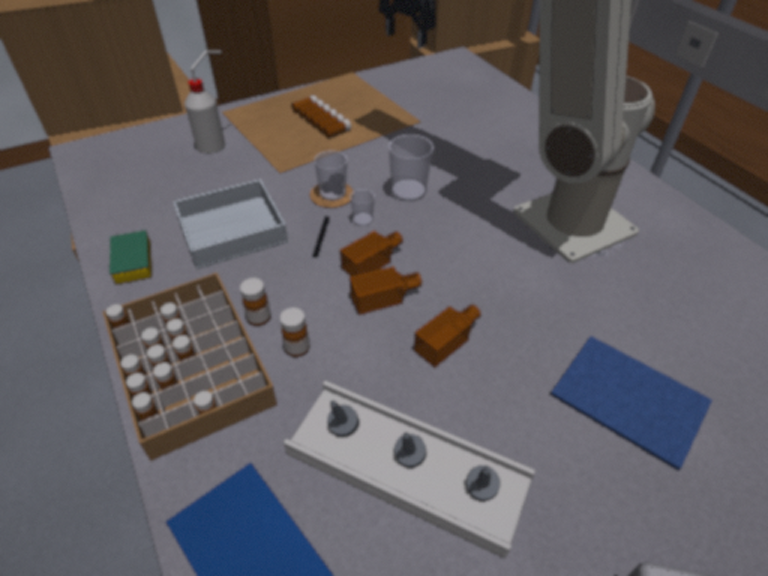

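View pics/top0.png

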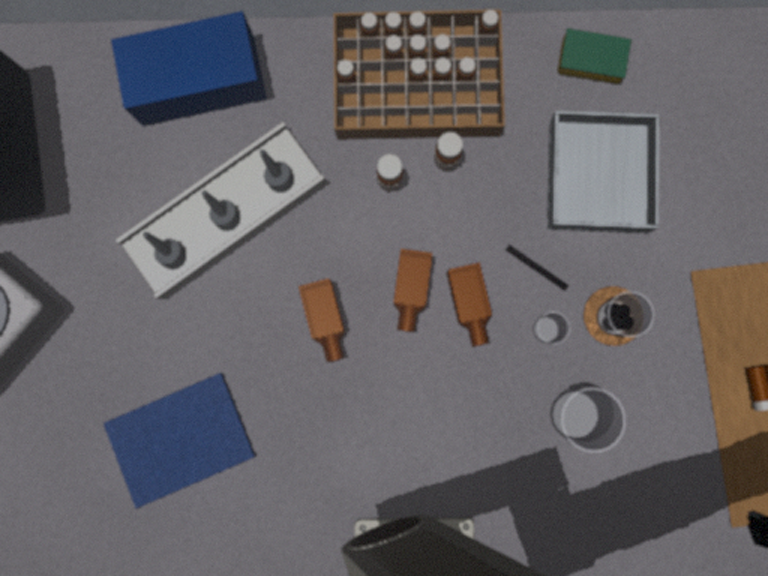

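The scene view shows three amber bottles, the tray at upper left, the cup on its mat, and the rack in front. The top view, in its 1.5x pixels, puts things at:
- Bottles: (322,310), (412,280) and (470,295), necks towards the robot.
- Cup on mat: (612,315), holding black stoppers, with a small and a big glass as distractors.
- Rack: about (220,210). Tray: (605,170).

```bash
cat >> h.py <<'E'
def bottles(im,n="top"):
    hsv=cv2.cvtColor(im,cv2.COLOR_RGB2HSV)
    m=((hsv[:,:,0]<14)&(hsv[:,:,1]>150)&(hsv[:,:,2]>50)).astype(np.uint8)*255
    out=[]
    for c in cv2.findContours(m,cv2.RETR_EXTERNAL,cv2.CHAIN_APPROX_NONE)[0]:
        if cv2.contourArea(c)<500: continue
        P=np.array([onz(n,u,v,35)[:2] for u,v in c[:,0,:]],np.float32)  # about mid-upper silhouette height
        (cx,cy),(w,h),a=cv2.minAreaRect(P)
        # axis by PCA of filled points
        mm=np.zeros_like(m); cv2.drawContours(mm,[c],-1,255,-1); vs,us=np.nonzero(mm)
        Q=np.array([onz(n,u,v,40)[:2] for u,v in zip(us,vs)]); mu=Q.mean(0)
        w_,V=np.linalg.eigh(np.cov((Q-mu).T)); d=V[:,1]
        s=(Q-mu)@d
        if s.max()<-s.min(): d=-d; s=-s       # neck end is farther from centroid
        t=(Q-mu)@np.array([-d[1],d[0]])
        bt=t[s<10]; tc=(np.percentile(bt,1)+np.percentile(bt,99))/2
        e0,e1=s.min(),s.max()
        ctr=mu+d*(e0+44)+np.array([-d[1],d[0]])*tc
        out.append((ctr,d,e1-e0,np.ptp(bt)))
    return out
E
python3 - <<'E'
from h import *
t=cv2.imread('pics/raw_top0.png')[:,:,::-1].copy(); s=cv2.imread('pics/raw_scene0.png')[:,:,::-1].copy()
for c,d,L,W in bottles(t): print('bottle ctr',c.round(1),'neckdir deg',np.degrees(np.arctan2(d[1],d[0])).round(1),'L',L.round(),'W',W.round())
# rack: white
g=t.min(2); 
def big(mask,n=3,amin=150):
    k,l,st,ce=cv2.connectedComponentsWithStats(mask.astype(np.uint8)); 
    return [(st[i].tolist(),ce[i].round(1).tolist()) for i in np.argsort(-st[1:,4])[:n]+1 if st[i,4]>amin]
for n,im in(("top",t),("scene",s)):
    hsv=cv2.cvtColor(im,cv2.COLOR_RGB2HSV)
    mat=(hsv[:,:,0]>8)&(hsv[:,:,0]<22)&(hsv[:,:,1]>90)
    print(n,'mat',big(mat,4,100))
    print(n,'black',big((im.max(2)<50),8,20))
    white=(im.min(2)>150); print(n,'white',big(white,6,100))
cv2.imwrite('pics/rack.png',cv2.resize(np.hstack([t[75:205,70:225],s[245:375,185:365]])[:,:,::-1],None,fx=2.35,fy=2.35,interpolation=cv2.INTER_CUBIC))
cv2.imwrite('pics/right.png',cv2.resize(t[60:310,330:450][:,:,::-1],None,fx=2.3,fy=2.3,interpolation=cv2.INTER_CUBIC))
E
```

```text
bottle ctr [454.4 -95.1] neckdir deg -168.6 L 125.0 W 51.0
bottle ctr [480.2  -4.1] neckdir deg 169.9 L 125.0 W 47.0
top mat [([461, 175, 51, 176, 6365], [491.6, 251.7]), ([224, 13, 112, 77, 1287], [294.9, 71.0]), ([299, 176, 29, 54, 986], [313.6, 199.5]), ([199, 186, 30, 54, 968], [215.1, 209.9])]
top black [([232, 343, 129, 41, 2886], [287.9, 368.1]), ([0, 35, 30, 113, 2613], [12.0, 97.0]), ([86, 19, 91, 64, 958], [135.1, 65.8]), ([499, 341, 13, 24, 241], [505.6, 352.1]), ([407, 203, 16, 17, 198], [414.2, 211.0]), ([338, 165, 40, 28, 147], [358.0, 178.3]), ([304, 9, 12, 7, 42], [309.2, 12.4]), ([288, 10, 12, 7, 41], [293.6, 12.5])]
top white [([83, 87, 132, 110, 4034], [148.0, 141.1]), ([371, 93, 59, 57, 1139], [392.2, 126.7]), ([78, 82, 111, 79, 224], [132.0, 121.8]), ([0, 185, 22, 37, 213], [10.5, 202.1]), ([252, 103, 15, 15, 178], [259.2, 110.2]), ([293, 89, 15, 14, 167], [299.8, 95.7])]
scene mat [([132, 0, 228, 115, 14156], [227.5, 42.2]), ([0, 0, 127, 113, 9296], [59.1, 44.8]), ([450, 54, 62, 83, 3106], [485.2, 92.3]), ([227, 155, 54, 54, 1708], [250.1, 181.5])]
scene black [([133, 0, 52, 68, 2145], [159.5, 28.6]), ([364, 84, 32, 34, 845], [379.3, 100.3]), ([252, 0, 40, 31, 705], [273.3, 10.0]), ([453, 92, 59, 37, 256], [481.5, 109.1]), ([209, 146, 10, 25, 55], [213.4, 158.0]), ([318, 315, 7, 10, 40], [320.8, 319.8]), ([399, 114, 15, 3, 28], [405.0, 115.2]), ([460, 26, 6, 5, 25], [462.6, 28.1])]
scene white [([190, 261, 163, 104, 5493], [276.1, 313.3]), ([217, 255, 139, 60, 270], [285.9, 284.3]), ([376, 146, 37, 24, 194], [394.0, 160.3]), ([187, 205, 15, 12, 133], [194.2, 210.7]), ([161, 186, 14, 10, 111], [167.4, 190.2])]
```

View pics/rack.png

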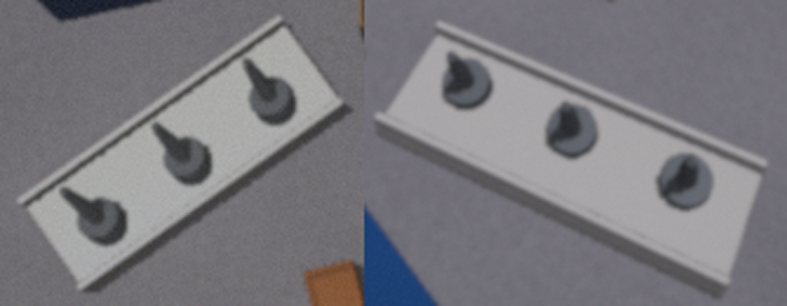

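View pics/right.png

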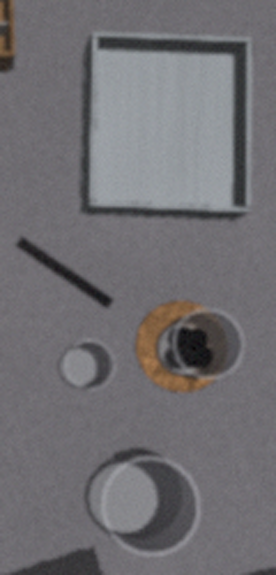

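Rack crop: the three pegs and their seats show in both views, tips leaning up-left in the top view. Right crop: the cup's mouth circle is at about (208,343) and the mat at (183,345). I'll triangulate the pegs, then the mat, cup and tray.

```bash
python3 - <<'E'
from h import *
def tri(a,b):
    o1,d1=ray("top",*a); o2,d2=ray("scene",*b); d1/=np.linalg.norm(d1); d2/=np.linalg.norm(d2)
    A=np.c_[d1,-d2]; s=np.linalg.lstsq(A,o2-o1,rcond=None)[0]; p,q=o1+s[0]*d1,o2+s[1]*d2; return (p+q)/2,np.linalg.norm(p-q)
T=lambda x,y:(70+(x+.5)/2.35-.5,75+(y+.5)/2.35-.5)
S=lambda x,y:(185+(x+.5)/2.35-155-.5,245+(y+.5)/2.35-.5)
for a,b in[((64,191),(690,163)),((158,127),(566,108)),((249,63),(453,58))]: 
    p,e=tri(T(*a),S(*b)); print('tip',p.round(1),e.round(1))
for a,b in[((102,220),(686,181)),((187,161),(571,131)),((273,100),(466,83))]:
    p,e=tri(T(*a),S(*b)); print('seat',p.round(1),e.round(1), onz("top",*T(*a),45)[:2].round(1), onz("scene",*S(*b),45)[:2].round(1))
# rack end corners
for a in [(20,200),(283,18)]: print('far rim z40',onz("top",*T(*a),40)[:2].round(1))
for a in [(82,287),(344,103)]: print('near rim',onz("top",*T(*a),40)[:2].round(1))
R=lambda x,y:(330+(x+.5)/2.3-.5,60+(y+.5)/2.3-.5)
t=cv2.imread('pics/raw_top0.png')[:,:,::-1].copy()
hsv=cv2.cvtColor(t,cv2.COLOR_RGB2HSV)
mat=((hsv[:,:,0]>6)&(hsv[:,:,0]<24)&(hsv[:,:,1]>70)).astype(np.uint8); mat[:,:380]=0; mat[:,440:]=0; mat[:185]=0;mat[235:]=0
P=np.argwhere(mat)[:,::-1]; h=cv2.convexHull(P.astype(np.int32)).astype(np.float32)
(c,_)=cv2.minEnclosingCircle(h); print('mat px',c,_,'->',onz("top",*c,4).round(1), 'diam mm',2*_*1.2/481*1000)
print('cup mouth z92',onz("top",*R(208,343),92).round(1),'rim edges',onz("top",*R(173,343),92)[:2].round(1),onz("top",*R(243,343),92)[:2].round(1))
for a in [(95,37),(248,40),(246,209),(86,209)]: print('tray rim z50',onz("top",*R(*a),50)[:2].round(1))
print('big glass rim',[onz("top",*R(*a),110)[:2].round() for a in[(103,505),(198,505)]],'base',onz("top",*R(125,498),5)[:2].round())
print('small',[onz("top",*R(*a),45)[:2].round() for a in[(61,366),(113,360)]])
m=((hsv[:,:,0]<14)&(hsv[:,:,1]>150)&(hsv[:,:,2]>50))
for x,y in[(322,310),(332,345),(325,290)]: print(hsv[int(y/1.5),int(x/1.5)])
E
```

```text
tip [549.2 408.4 111. ] 0.6
tip [611.7 316.9 108.4] 0.8
tip [674.7 226.7 107.7] 1.8
seat [531.5 395.2  34. ] 0.5 [529.9 391.5] [535.5 398.7]
seat [594.4 305.4  31.8] 2.4 [590.6 302.9] [599.3 310.2]
seat [657.9 214.3  32.4] 1.3 [653.9 212.5] [661.1 220.7]
far rim z40 [553.6 479.9]
far rim z40 [744.2 202.5]
near rim [460.6 413.1]
near rim [650.4 138.3]
mat px (408.3183898925781, 210.305908203125) 19.852388381958008 -> [ 416.3 -335.5    4. ] diam mm 99.0555761261938
cup mouth z92 [ 413.8 -336.7   92. ] rim edges [ 414.5 -301.7] [ 413.2 -371.6]
tray rim z50 [ 747.4 -246.5]
tray rim z50 [ 740.4 -409.5]
tray rim z50 [ 557.1 -397.3]
tray rim z50 [ 560.5 -229.3]
big glass rim [array([ 257., -221.]), array([ 255., -313.])] base [ 255. -268.]
small [array([ 396., -198.]), array([ 401., -252.])]
[ 12 145 134]
[ 12 149 123]
[ 14 156 129]
```

```bash
sed -i 's/hsv\[:,:,0\]<14)&(hsv\[:,:,1\]>150)/hsv[:,:,0]<18)\&(hsv[:,:,1]>125)/' h.py; python3 - <<'E'
from h import *
t=cv2.imread('pics/raw_top0.png')[:,:,::-1].copy(); s=cv2.imread('pics/raw_scene0.png')[:,:,::-1].copy()
for c,d,L,W in bottles(t): print('bottle ctr',c.round(1),'neckdir deg',np.degrees(np.arctan2(d[1],d[0])).round(1),'L',L.round(),'W',W.round(),'scene proj',proj("scene",[*c,26]).round(1))
S=lambda x,y:(185+(x+.5)/2.35-155-.5,245+(y+.5)/2.35-.5)
for a in[(440,22),(765,160),(377,118)]: print('scene rim z40',onz("scene",*S(*a),40)[:2].round(1))
hsv=cv2.cvtColor(s,cv2.COLOR_RGB2HSV)
m=((hsv[:,:,0]<18)&(hsv[:,:,1]>125)&(hsv[:,:,2]>50)).astype(np.uint8); k,l,st,ce=cv2.connectedComponentsWithStats(m)
print([(st[i].tolist(),ce[i].round(1)) for i in range(1,k) if 300<st[i,4]<1700])
for y in (0,): print('mat scene', proj("scene",[416,-335.5,4]).round(1),'(seen ~ (220,128))')
for p in[(740.4,-409.5,50),(747.4,-246.5,50),(557.1,-397.3,50),(560.5,-229.3,50)]: print('tray rim',(1.5*proj("scene",p)).round())
E
```

```text
Traceback (most recent call last):
  File "h.py", line 22, in bottles
    P=np.array([onz(n,u,v,35)[:2] for u,v in c[:,0,:]],np.float32)  # about mid-upper silhouette height
                ~~~^^^^^^^^^^
  File "h.py", line 8, in onz
    o,d=ray(n,u,v); return o+d*(z-o[2])/d[2]
        ~~~^^^^^^^
  File "h.py", line 6, in ray
    f,cx,cy,T=cam(n); d=T[:3,:3]@np.array([(u-cx)/f,(v-cy)/f,1]); return T[:3,3],d
              ~~~^^^
  File "h.py", line 4, in cam
    p=eyes.camera_params(n); f=192/np.tan(np.radians(p["fovy"])/2); return f,p["cx"],p["cy"],np.array(p["cam_to_world"])
ValueError: time passes only in moves, steps and waits
```

```bash
python3 - <<'E'
s=open('h.py').read()
s=s.replace('def cam(n):\n','import functools\n@functools.lru_cache(None)\ndef cam(n):\n')
open('h.py','w').write(s)
E
python3 - <<'E'
from h import *
t=cv2.imread('pics/raw_top0.png')[:,:,::-1].copy(); s=cv2.imread('pics/raw_scene0.png')[:,:,::-1].copy()
for c,d,L,W in bottles(t): print('bottle ctr',c.round(1),'neckdir deg',np.degrees(np.arctan2(d[1],d[0])).round(1),'L',L.round(),'W',W.round(),'scene proj',proj("scene",[*c,26]).round(1))
S=lambda x,y:(185+(x+.5)/2.35-155-.5,245+(y+.5)/2.35-.5)
for a in[(440,22),(765,160),(377,118)]: print('scene rim z40',onz("scene",*S(*a),40)[:2].round(1))
hsv=cv2.cvtColor(s,cv2.COLOR_RGB2HSV)
m=((hsv[:,:,0]<18)&(hsv[:,:,1]>125)&(hsv[:,:,2]>50)).astype(np.uint8); k,l,st,ce=cv2.connectedComponentsWithStats(m)
print([(st[i].tolist(),ce[i].round(1)) for i in range(1,k) if 300<st[i,4]<1700])
print('mat scene', proj("scene",[416,-335.5,4]).round(1),'(seen ~ (220,128))')
for p in[(740.4,-409.5,50),(747.4,-246.5,50),(557.1,-397.3,50),(560.5,-229.3,50)]: print('tray rim',(1.5*proj("scene",p)).round())
E
```

```text
bottle ctr [433.8 144.9] neckdir deg -165.4 L 128.0 W 51.0 scene proj [295.  223.5]
bottle ctr [ 449.1 -518.8] neckdir deg 179.8 L 408.0 W 117.0 scene proj [191.3  98.6]
bottle ctr [455.4 -94.9] neckdir deg -169.3 L 128.0 W 53.0 scene proj [244.3 169.9]
bottle ctr [481.6  -4.3] neckdir deg 171.1 L 128.0 W 50.0 scene proj [251.1 192.8]
scene rim z40 [652.7 143.6]
scene rim z40 [460.2 415.2]
scene rim z40 [747.5 211.5]
[([489, 0, 23, 19, 326], array([501.7,   7.4])), ([419, 30, 40, 61, 1019], array([438.4,  54.5])), ([193, 64, 37, 29, 485], array([211. ,  77.9])), ([0, 94, 33, 18, 332], array([ 15.5, 102.6])), ([228, 155, 53, 54, 1652], array([250. , 181.6])), ([277, 204, 43, 40, 958], array([296.2, 222.2]))]
mat scene [221.7 128.1] (seen ~ (220,128))
tray rim [175. 200.]
tray rim [194. 247.]
tray rim [261. 178.]
tray rim [289. 223.]
```

```bash
python3 -m pendant '[{"x":0.14,"y":0.30},{"x":0.14,"y":0.30},{"x":0.14,"y":0.30},{"x":0.14,"y":0.30},{"x":0.14,"y":0.30},{"x":0.14,"y":0.30},{"x":0.14,"y":0.30},{"x":0.14,"y":0.30}]' 30
python3 -m pendant '[{"x":0.14,"y":0.32},{"x":0.14,"y":0.32},{"x":0.14,"y":0.32},{"x":0.14,"y":0.32},{"x":0.14,"y":0.32},{"x":0.14,"y":0.32},{"x":0.14,"y":0.32},{"x":0.14,"y":0.32}]' 
python3 -c "
from h import *
s=telemetry.read_state();print(s['tcp_pos'],s['orientation'],s['qpos'],s['t'])"
```

```text
[ 153.68698577 -475.23909488  238.51461623] [-2.53943874e+00  1.84772774e+00  2.33094641e-03] [-1.25801991e+00  2.41337183e-01  3.89154233e-03  1.33518337e+00
 -4.24051005e-06  1.57081357e+00] 0.1schema error: expected keys x, y, z, wx, wy, wz, hand
schema error: expected keys x, y, z, wx, wy, wz, hand
```

```bash
python3 -m pendant '[{"x":0.018,"y":0.038,"z":0,"wx":0,"wy":0,"wz":0,"hand":0.085},{"x":0.035,"y":0.075,"z":0,"wx":0,"wy":0,"wz":0,"hand":0.085},{"x":0.053,"y":0.113,"z":0,"wx":0,"wy":0,"wz":0,"hand":0.085},{"x":0.070,"y":0.150,"z":0,"wx":0,"wy":0,"wz":0,"hand":0.085},{"x":0.088,"y":0.188,"z":0,"wx":0,"wy":0,"wz":0,"hand":0.085},{"x":0.105,"y":0.225,"z":0,"wx":0,"wy":0,"wz":0,"hand":0.085},{"x":0.123,"y":0.263,"z":0,"wx":0,"wy":0,"wz":0,"hand":0.085},{"x":0.14,"y":0.30,"z":0,"wx":0,"wy":0,"wz":0,"hand":0.085}]' 30
python3 -m pendant '[{"x":0.14,"y":0.32,"z":0,"wx":0,"wy":0,"wz":0,"hand":0.085},{"x":0.14,"y":0.32,"z":0,"wx":0,"wy":0,"wz":0,"hand":0.085},{"x":0.14,"y":0.32,"z":0,"wx":0,"wy":0,"wz":0,"hand":0.085},{"x":0.14,"y":0.32,"z":0,"wx":0,"wy":0,"wz":0,"hand":0.085},{"x":0.14,"y":0.32,"z":0,"wx":0,"wy":0,"wz":0,"hand":0.085},{"x":0.14,"y":0.32,"z":0,"wx":0,"wy":0,"wz":0,"hand":0.085},{"x":0.14,"y":0.32,"z":0,"wx":0,"wy":0,"wz":0,"hand":0.085},{"x":0.14,"y":0.32,"z":0,"wx":0,"wy":0,"wz":0,"hand":0.085}]' 
python3 -c "
from h import *
s=telemetry.read_state();print(s['tcp_pos'],s['orientation'],s['qpos'],s['t'])"
```

```text
t: 0.77
tcp_pos: [293.9, -173.8, 239.2]
orientation: [-2.539, 1.849, -0.0]
ft_force: [2.1, -0.6, -0.7]
width: 84.6
t: 1.43
tcp_pos: [427.4, 131.8, 239.0]
orientation: [2.541, -1.847, -0.0]
ft_force: [1.5, -1.0, 0.3]
width: 84.9
[427.44464948 131.84890099 239.02047882] [ 2.54062984e+00 -1.84699789e+00 -1.70964900e-04] [ 2.99355587e-01  1.36964532e-01 -1.24533560e-01  1.30979705e+00
 -2.37589403e-04  3.12736714e+00] 1.4333
```

```bash
for i in 1 2 3; do python3 -m pendant '[{"x":0,"y":0,"z":0,"wx":0,"wy":0,"wz":0.125,"hand":0.085},{"x":0,"y":0,"z":0,"wx":0,"wy":0,"wz":0.25,"hand":0.085},{"x":0,"y":0,"z":0,"wx":0,"wy":0,"wz":0.375,"hand":0.085},{"x":0,"y":0,"z":0,"wx":0,"wy":0,"wz":0.5,"hand":0.085},{"x":0,"y":0,"z":0,"wx":0,"wy":0,"wz":0.625,"hand":0.085},{"x":0,"y":0,"z":0,"wx":0,"wy":0,"wz":0.75,"hand":0.085},{"x":0,"y":0,"z":0,"wx":0,"wy":0,"wz":0.875,"hand":0.085},{"x":0,"y":0,"z":0,"wx":0,"wy":0,"wz":1.0,"hand":0.085}]' | head -3; done
python3 -m pendant '[{"x":0,"y":0,"z":-0.04,"wx":0,"wy":0,"wz":0.08,"hand":0.085},{"x":0,"y":0,"z":-0.08,"wx":0,"wy":0,"wz":0.08,"hand":0.085},{"x":0,"y":0,"z":-0.12,"wx":0,"wy":0,"wz":0.08,"hand":0.085},{"x":0,"y":0,"z":-0.145,"wx":0,"wy":0,"wz":0.08,"hand":0.085},{"x":0,"y":0,"z":-0.145,"wx":0,"wy":0,"wz":0.08,"hand":0.085}]'
python3 - <<'E'
from h import *
from scipy.spatial.transform import Rotation as R
s=telemetry.read_state();print(s['tcp_pos'],s['qpos'],s['t']); print(R.from_rotvec(s['orientation']).as_matrix().round(3))
t=snap("top","top1"); 
for c,d,L,W in bottles(t): print('bottle ctr',c.round(1),np.degrees(np.arctan2(d[1],d[0])).round(1),L.round(),W.round())
snap("scene","sc1",(200,120,400,270),3)
E
```

```text
t: 2.1
tcp_pos: [427.1, 129.6, 238.8]
orientation: [3.116, -0.394, -0.002]
t: 2.77
tcp_pos: [427.1, 129.5, 238.8]
orientation: [-2.924, -1.148, 0.002]
t: 3.43
tcp_pos: [427.1, 129.5, 238.8]
orientation: [-2.016, -2.409, 0.002]
t: 3.85
tcp_pos: [422.4, 128.1, 89.0]
orientation: [-1.921, -2.477, 0.016]
ft_force: [-0.8, 0.9, -0.7]
width: 84.8
[422.42454353 128.09856694  88.96392441] [ 2.94441498e-01  2.66672356e-01 -3.84047328e-01  9.32264398e-01
 -1.39804452e-05  4.32586599e-02] 3.85
[[-0.249  0.969 -0.012]
 [ 0.969  0.249 -0.004]
 [-0.001 -0.012 -1.   ]]
bottle ctr [ 448.3 -517.4] -179.2 405.0 120.0
bottle ctr [455.4 -94.9] -169.3 128.0 53.0
bottle ctr [481.7  -4. ] 170.9 130.0 52.0
```

View pics/sc1.png

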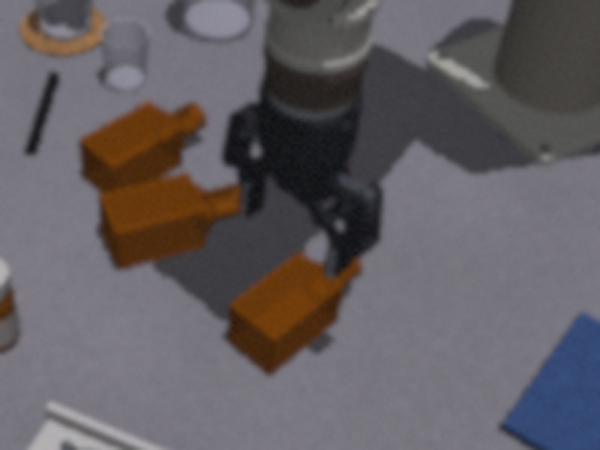

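Scene crop: the open gripper is above the near bottle's neck end. It needs to shift about 7 mm in x and 15 mm in y, then go down.

```bash
python3 -m pendant '[{"x":0.007,"y":0.015,"z":0,"wx":0,"wy":0,"wz":0,"hand":0.085},{"x":0.007,"y":0.015,"z":-0.03,"wx":0,"wy":0,"wz":0,"hand":0.085},{"x":0.007,"y":0.015,"z":-0.06,"wx":0,"wy":0,"wz":0,"hand":0.085},{"x":0.007,"y":0.015,"z":-0.078,"wx":0,"wy":0,"wz":0,"hand":0.085},{"x":0.007,"y":0.015,"z":-0.078,"wx":0,"wy":0,"wz":0,"hand":0.085},{"x":0.007,"y":0.015,"z":-0.078,"wx":0,"wy":0,"wz":0,"hand":0.085}]' 40
python3 -m pendant '[{"x":0,"y":0,"z":0,"wx":0,"wy":0,"wz":0,"hand":0.04},{"x":0,"y":0,"z":0,"wx":0,"wy":0,"wz":0,"hand":0.04},{"x":0,"y":0,"z":0,"wx":0,"wy":0,"wz":0,"hand":0.04},{"x":0,"y":0,"z":0,"wx":0,"wy":0,"wz":0,"hand":0.04},{"x":0,"y":0,"z":0,"wx":0,"wy":0,"wz":0,"hand":0.04},{"x":0,"y":0,"z":0,"wx":0,"wy":0,"wz":0,"hand":0.04},{"x":0,"y":0,"z":0,"wx":0,"wy":0,"wz":0,"hand":0.04},{"x":0,"y":0,"z":0,"wx":0,"wy":0,"wz":0,"hand":0.04}]' 40
```

```text
t: 4.45
tcp_pos: [435.6, 145.0, 17.7]
orientation: [1.925, 2.482, 0.002]
ft_force: [0.3, 0.1, 0.7]
width: 85.0
t: 5.12
tcp_pos: [436.3, 145.1, 18.3]
orientation: [1.924, 2.48, 0.005]
ft_force: [-1.0, -0.9, 5.2]
width: 51.5
```

```bash
cat >> h.py <<'E'
from scipy.spatial.transform import Rotation as R
H=np.array([.824,.566,0]); Zp=np.sin(np.radians(15))*H+np.array([0,0,np.cos(np.radians(15))]); Xp=np.cos(np.radians(15))*H-np.array([0,0,np.sin(np.radians(15))])
R1=np.c_[np.cross(Zp,Xp),Zp,Xp]   # hanging pose
def plan(seat,up,yoff=-88.5,zoff=-7.7):
    s=telemetry.read_state(); R0=R.from_rotvec(s['orientation']).as_matrix()
    tcp=np.array(seat)+Zp*(up-yoff)-Xp*zoff
    w=R.from_matrix(R1@R0.T).as_rotvec()
    print('t',s['t'],'tcp',s['tcp_pos'].round(1),'q',s['qpos'].round(2),'F',s['ft_force'].round(1),'width',s['width'].round(1)); print('target',tcp.round(1),'shift',(tcp-s['tcp_pos']).round(1),'turn',w.round(3),np.linalg.norm(w).round(3))
E
python3 -c "
from h import *
plan((531,395,45),100)"
```

```text
Traceback (most recent call last):
  File "h.py", line 45, in plan
    print('t',s['t'],'tcp',s['tcp_pos'].round(1),'q',s['qpos'].round(2),'F',s['ft_force'].round(1),'width',s['width'].round(1)); print('target',tcp.round(1),'shift',(tcp-s['tcp_pos']).round(1),'turn',w.round(3),np.linalg.norm(w).round(3))
                                                                                                           ^^^^^^^^^^^^^^^^
AttributeError: 'float' object has no attribute 'round'
```

```bash
sed -i "s/s\['width'\].round(1)/round(s['width'],1)/" h.py; python3 -c "
from h import *
plan((531,395,45),100)"
```

```text
t 5.1167 tcp [436.3 145.1  18.3] q [ 0.32  0.39 -0.44  0.74 -0.    0.07] F [-1.  -0.9  5.2] width 51.5
target [577.3 426.8 225.1] shift [141.  281.7 206.8] turn [ 0.542 -1.193  0.299] 1.344
```

```bash
python3 -m pendant '[{"x":0,"y":0,"z":0.035,"wx":0,"wy":0,"wz":0,"hand":0.04},{"x":0,"y":0,"z":0.07,"wx":0,"wy":0,"wz":0,"hand":0.04},{"x":0,"y":0,"z":0.105,"wx":0,"wy":0,"wz":0,"hand":0.04},{"x":0,"y":0,"z":0.14,"wx":0,"wy":0,"wz":0,"hand":0.04},{"x":0,"y":0,"z":0.175,"wx":0,"wy":0,"wz":0,"hand":0.04},{"x":0,"y":0,"z":0.21,"wx":0,"wy":0,"wz":0,"hand":0.04},{"x":0,"y":0,"z":0.23,"wx":0,"wy":0,"wz":0,"hand":0.04}]' 40
python3 -m pendant '[{"x":0.005,"y":0.01,"z":0,"wx":0.048,"wy":-0.106,"wz":0.027,"hand":0.04},{"x":0.01,"y":0.02,"z":0,"wx":0.097,"wy":-0.213,"wz":0.054,"hand":0.04},{"x":0.015,"y":0.03,"z":0,"wx":0.145,"wy":-0.32,"wz":0.08,"hand":0.04},{"x":0.02,"y":0.04,"z":0,"wx":0.194,"wy":-0.426,"wz":0.107,"hand":0.04},{"x":0.025,"y":0.05,"z":0,"wx":0.242,"wy":-0.533,"wz":0.134,"hand":0.04},{"x":0.03,"y":0.06,"z":0,"wx":0.29,"wy":-0.639,"wz":0.16,"hand":0.04},{"x":0.035,"y":0.07,"z":0,"wx":0.339,"wy":-0.746,"wz":0.187,"hand":0.04},{"x":0.04,"y":0.08,"z":0,"wx":0.387,"wy":-0.852,"wz":0.214,"hand":0.04}]' 40
python3 -c "
from h import *
plan((531,395,45),100)"
```

```text
t: 5.7
tcp_pos: [435.6, 145.0, 251.3]
orientation: [1.923, 2.479, 0.009]
ft_force: [1.6, 0.2, -1.7]
width: 51.7
t: 6.37
tcp_pos: [472.5, 222.3, 246.5]
orientation: [1.308, 2.14, 1.08]
ft_force: [0.4, -0.1, -2.9]
width: 51.8
t 6.3667 tcp [472.5 222.3 246.5] q [ 0.36 -0.21 -0.86  0.02  0.14 -0.05] F [ 0.4 -0.1 -2.9] width 51.8
target [577.3 426.8 225.1] shift [104.8 204.5 -21.4] turn [ 0.169 -0.37   0.092] 0.417
```

```bash
python3 -m pendant '[{"x":0.015,"y":0.028,"z":0,"wx":0.04,"wy":-0.09,"wz":0.023,"hand":0.04},{"x":0.03,"y":0.056,"z":0,"wx":0.08,"wy":-0.18,"wz":0.046,"hand":0.04},{"x":0.045,"y":0.084,"z":0,"wx":0.12,"wy":-0.27,"wz":0.07,"hand":0.04},{"x":0.06,"y":0.112,"z":0,"wx":0.169,"wy":-0.37,"wz":0.092,"hand":0.04},{"x":0.075,"y":0.14,"z":0,"wx":0.169,"wy":-0.37,"wz":0.092,"hand":0.04},{"x":0.09,"y":0.17,"z":0,"wx":0.169,"wy":-0.37,"wz":0.092,"hand":0.04},{"x":0.105,"y":0.2045,"z":-0.01,"wx":0.169,"wy":-0.37,"wz":0.092,"hand":0.04},{"x":0.105,"y":0.2045,"z":-0.02,"wx":0.169,"wy":-0.37,"wz":0.092,"hand":0.04}]' 40
python3 -m pendant '[{"x":0,"y":0,"z":0,"wx":0,"wy":0,"wz":0,"hand":0.04},{"x":0,"y":0,"z":0,"wx":0,"wy":0,"wz":0,"hand":0.04}]'
python3 - <<'E'
from h import *
plan((531,395,45),100)
t=snap("top","a"); s=snap("scene","b")
o=np.hstack([t[60:220,60:260],s[220:380,190:390]]); cv2.imwrite('pics/pre1.png',cv2.resize(o[:,:,::-1],None,fx=2,fy=2,interpolation=cv2.INTER_CUBIC))
E
```

```text
t: 7.03
tcp_pos: [580.8, 431.8, 227.5]
orientation: [0.989, 1.882, 1.444]
ft_force: [1.2, 0.7, -0.8]
width: 51.6
t: 7.2
tcp_pos: [578.6, 427.7, 223.7]
orientation: [0.994, 1.887, 1.435]
ft_force: [0.1, 0.5, -2.0]
width: 51.4
t 7.2 tcp [578.6 427.7 223.7] q [ 0.66  0.4  -0.81 -0.94 -0.05  0.02] F [ 0.1  0.5 -2. ] width 51.4
target [577.3 426.8 225.1] shift [-1.2 -0.9  1.3] turn [ 0.004 -0.008 -0.   ] 0.009
```

View pics/pre1.png

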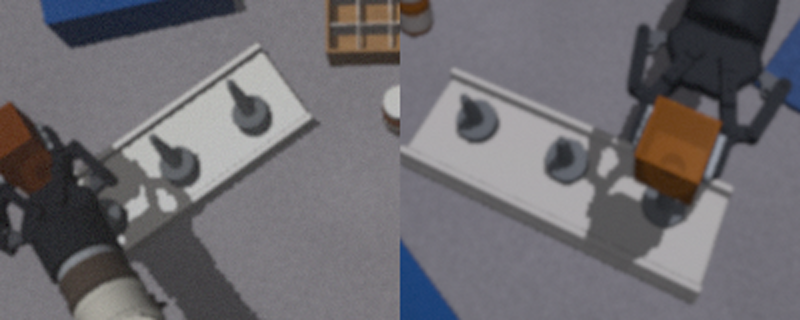

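Left: the bottle is held neck-down near (25,160). Right: looking down on the bottle's bottom face at (678,150), with the peg seat just below it. I'll check camera bias by comparing predicted and seen bottle face.

```bash
cat >> h.py <<'E'
def chk(files=('a','b'),yoff=-88.5,zoff=-7.7,draw=None,seat=None):
    s=telemetry.read_state(); Rt=R.from_rotvec(s['orientation']).as_matrix(); p=s['tcp_pos']
    W=lambda x,y,z:p+Rt@np.array([x,y,z])
    for n,f in zip(("top","scene"),files):
        im=cv2.imread(f'pics/raw_{f}.png'); hsv=cv2.cvtColor(im,cv2.COLOR_BGR2HSV)
        face=np.array([proj(n,W(a,yoff+130,zoff+b)) for a,b in((-26,-26),(26,-26),(26,26),(-26,26))])
        c=proj(n,W(0,yoff+130,zoff)); m=((hsv[:,:,0]<18)&(hsv[:,:,1]>125)&(hsv[:,:,2]>50)).astype(np.uint8)
        k,l,st,ce=cv2.connectedComponentsWithStats(m); i=min([j for j in range(1,k) if st[j,4]>150],key=lambda j:np.linalg.norm(ce[j]-c))
        print(n,'pred face ctr',c.round(1),'corners',face.round(0).tolist(),'mask bbox',st[i].tolist(),'ce',ce[i].round(1))
        o=cv2.resize(im,None,fx=4,fy=4,interpolation=cv2.INTER_CUBIC)
        q=lambda P:tuple(int(v) for v in (np.array(P)*4+1.5).round())
        cv2.polylines(o,[np.array([q(P) for P in face])],True,(0,255,0),1)
        if seat is not None:
            cv2.polylines(o,[np.array([q(proj(n,np.array(seat)+23*(np.cos(a)*Xp+np.sin(a)*np.cross(Zp,Xp)))) for a in np.linspace(0,6.28,40)])],True,(255,255,0),1)
            for j in (0,1,2):
                S=np.array(seat)+np.array([62.3,-90.6,0])*j
                cv2.line(o,q(proj(n,S)),q(proj(n,S+76*Zp)),(0,0,255),1)
        u,v=q(c); u=max(u,200); v=max(v,150)
        cv2.imwrite(f'pics/chk_{n}.png',o[v-150:v+250,u-200:u+200])
    A=cv2.imread('pics/chk_top.png'); B=cv2.imread('pics/chk_scene.png'); h=min(A.shape[0],B.shape[0]); cv2.imwrite(f'pics/{draw}.png',np.hstack([A[:h],B[:h]]))
E
python3 -c "
from h import *
chk(draw='c1',seat=(531,395,45))"
```

```text
top pred face ctr [ 60.3 126.2] corners [[77.0, 128.0], [55.0, 143.0], [44.0, 124.0], [66.0, 110.0]] mask bbox [44, 112, 41, 44, 828] ce [ 64.8 132.5]
scene pred face ctr [328.2 288.2] corners [[318.0, 266.0], [350.0, 280.0], [339.0, 311.0], [306.0, 297.0]] mask bbox [307, 268, 44, 53, 1448] ce [327.4 293.7]
```

View pics/c1.png

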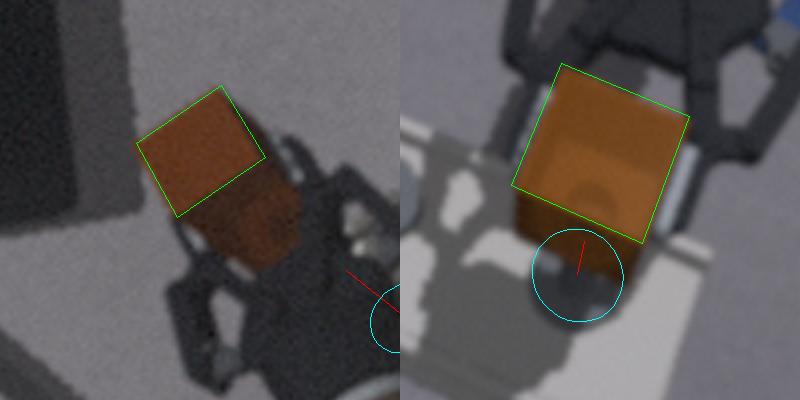

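The bottle's predicted face matches within about 1 px in both views, so cameras and grasp agree. The seat circle sits about 2 px high in the scene view. I'll overlay all the seats on the first images.

```bash
cat > seat.py <<'E'
from h import *
import sys
seat=np.array(eval(sys.argv[1]),float); outs=[]
for n,f,(u0,v0) in(("top",'top0',(80,85)),("scene",'scene0',(195,255))):
    im=cv2.imread(f'pics/raw_{f}.png'); o=cv2.resize(im[v0:v0+110,u0:u0+150],None,fx=5,fy=5,interpolation=cv2.INTER_CUBIC)
    q=lambda P:tuple(int(v) for v in ((np.array(proj(n,P))-[u0,v0]+.5)*5).round())
    for j in range(3):
        S=seat+np.array([62.3,-90.6,0])*j
        cv2.polylines(o,[np.array([q(S+23*(np.cos(a)*Xp+np.sin(a)*np.cross(Zp,Xp))) for a in np.linspace(0,6.28,40)])],True,(255,255,0),1)
        cv2.line(o,q(S),q(S+76*Zp),(0,0,255),1)
    outs.append(o)
cv2.imwrite(sys.argv[2],cv2.resize(np.vstack(outs),None,fx=.54,fy=.54,interpolation=cv2.INTER_AREA) if 0 else cv2.resize(np.hstack(outs),(800,293),interpolation=cv2.INTER_AREA))
E
python3 seat.py "(530,393.5,45)" pics/s1.png
```

```text
(no output)
```

View pics/s1.png

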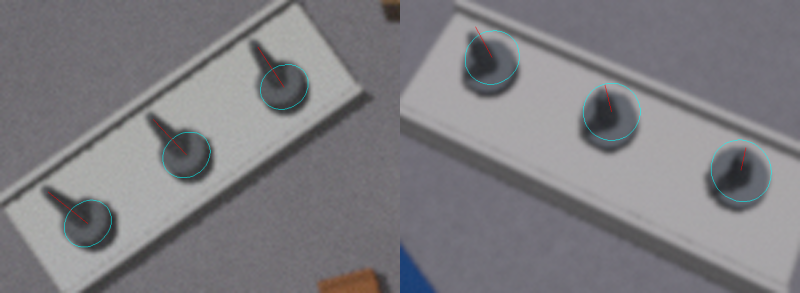

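```bash
python3 -m pendant '[{"x":-0.002,"y":-0.0015,"z":-0.007,"wx":0,"wy":0,"wz":0,"hand":0.04},{"x":-0.004,"y":-0.003,"z":-0.017,"wx":0,"wy":0,"wz":0,"hand":0.04},{"x":-0.0065,"y":-0.0045,"z":-0.027,"wx":0,"wy":0,"wz":0,"hand":0.04},{"x":-0.0095,"y":-0.0065,"z":-0.037,"wx":0,"wy":0,"wz":0,"hand":0.04},{"x":-0.0095,"y":-0.0065,"z":-0.037,"wx":0,"wy":0,"wz":0,"hand":0.04},{"x":-0.0095,"y":-0.0065,"z":-0.037,"wx":0,"wy":0,"wz":0,"hand":0.04}]' 40
python3 - <<'E'
from h import *
plan((531.5,395.5,45),60)
snap("top","a2"); s=snap("scene","b2")
cv2.imwrite('pics/pre2.png',cv2.resize(s[265:365,280:390][:,:,::-1],None,fx=5,fy=5,interpolation=cv2.INTER_CUBIC))
E
```

```text
t: 7.8
tcp_pos: [569.5, 419.4, 189.0]
orientation: [0.995, 1.883, 1.436]
ft_force: [0.8, 0.4, -1.8]
width: 51.6
t 7.8 tcp [569.5 419.4 189. ] q [ 0.66  0.49 -0.86 -1.09 -0.06  0.02] F [ 0.8  0.4 -1.8] width 51.6
target [569.3 421.5 186.4] shift [-0.2  2.  -2.5] turn [ 0.003 -0.006  0.002] 0.007
```

View pics/pre2.png

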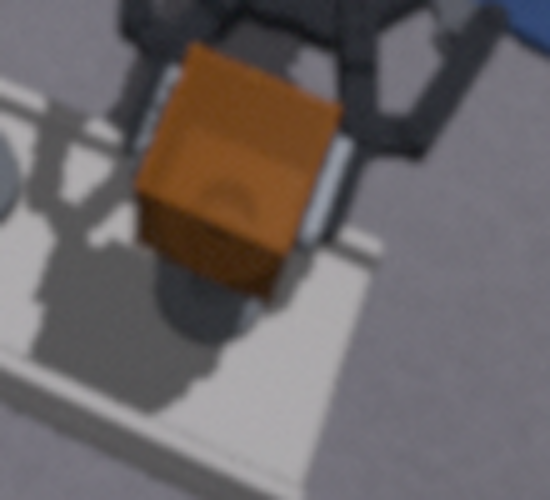

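Viewed 9 so far. The bottle is over the peg with no contact force, so I'm sliding down further.

```bash
python3 -m pendant '[{"x":-0.001,"y":0.001,"z":-0.006,"wx":0,"wy":0,"wz":0,"hand":0.04},{"x":-0.002,"y":0.0005,"z":-0.012,"wx":0,"wy":0,"wz":0,"hand":0.04},{"x":-0.0033,"y":-0.0005,"z":-0.018,"wx":0,"wy":0,"wz":0,"hand":0.04},{"x":-0.0033,"y":-0.0005,"z":-0.018,"wx":0,"wy":0,"wz":0,"hand":0.04}]'
python3 -m pendant '[{"x":-0.0012,"y":-0.0009,"z":-0.006,"wx":0,"wy":0,"wz":0,"hand":0.04},{"x":-0.0025,"y":-0.0018,"z":-0.012,"wx":0,"wy":0,"wz":0,"hand":0.04},{"x":-0.0025,"y":-0.0018,"z":-0.012,"wx":0,"wy":0,"wz":0,"hand":0.04}]'
python3 -c "
from h import *
plan((531.5,395.5,45),30)"
```

```text
t: 8.23
tcp_pos: [565.4, 419.6, 168.3]
orientation: [0.995, 1.887, 1.435]
ft_force: [-0.2, 0.1, -2.5]
width: 51.8
t: 8.48
tcp_pos: [563.2, 417.8, 156.5]
orientation: [0.995, 1.886, 1.435]
ft_force: [0.5, -0.6, -3.6]
width: 51.6
t 8.4833 tcp [563.2 417.8 156.5] q [ 0.66  0.59 -0.89 -1.2  -0.06  0.02] F [ 0.5 -0.6 -3.6] width 51.6
target [562.9 417.1 157.5] shift [-0.3 -0.7  0.9] turn [ 0.004 -0.008  0.001] 0.009
```

```bash
python3 -m pendant '[{"x":-0.0011,"y":-0.0009,"z":-0.005,"wx":0,"wy":0,"wz":0,"hand":0.04},{"x":-0.0022,"y":-0.0018,"z":-0.01,"wx":0,"wy":0,"wz":0,"hand":0.04},{"x":-0.0022,"y":-0.0018,"z":-0.01,"wx":0,"wy":0,"wz":0,"hand":0.04}]'
python3 -m pendant '[{"x":-0.0011,"y":-0.0008,"z":-0.005,"wx":0,"wy":0,"wz":0,"hand":0.04},{"x":-0.0022,"y":-0.0015,"z":-0.01,"wx":0,"wy":0,"wz":0,"hand":0.04},{"x":-0.0022,"y":-0.0015,"z":-0.01,"wx":0,"wy":0,"wz":0,"hand":0.04}]'
python3 -c "
from h import *
plan((531.5,395.5,45),0)"
```

```text
t: 8.73
tcp_pos: [561.2, 416.1, 147.2]
orientation: [0.994, 1.885, 1.436]
ft_force: [1.5, 0.2, -3.8]
width: 51.3
t: 8.98
tcp_pos: [559.1, 414.7, 137.5]
orientation: [0.994, 1.884, 1.436]
ft_force: [1.4, 1.2, -4.3]
width: 51.5
t 8.9833 tcp [559.1 414.7 137.5] q [ 0.66  0.65 -0.9  -1.28 -0.06  0.02] F [ 1.4  1.2 -4.3] width 51.5
target [556.5 412.7 128.5] shift [-2.6 -2.  -9. ] turn [ 0.003 -0.006  0.001] 0.007
```

```bash
python3 -m pendant '[{"x":-0.0009,"y":-0.0006,"z":-0.004,"wx":0,"wy":0,"wz":0,"hand":0.04},{"x":-0.0017,"y":-0.0012,"z":-0.0075,"wx":0,"wy":0,"wz":0,"hand":0.04},{"x":-0.0017,"y":-0.0012,"z":-0.0075,"wx":0,"wy":0,"wz":0,"hand":0.04}]'
python3 -m pendant '[{"x":-0.0003,"y":-0.0002,"z":-0.0015,"wx":0,"wy":0,"wz":0,"hand":0.04},{"x":-0.0007,"y":-0.0005,"z":-0.003,"wx":0,"wy":0,"wz":0,"hand":0.04},{"x":-0.0007,"y":-0.0005,"z":-0.003,"wx":0,"wy":0,"wz":0,"hand":0.04}]'
```

```text
t: 9.23
tcp_pos: [557.6, 413.6, 130.6]
orientation: [0.994, 1.884, 1.437]
ft_force: [1.4, 0.6, -3.2]
width: 51.5
t: 9.48
tcp_pos: [557.1, 413.3, 128.3]
orientation: [0.993, 1.883, 1.438]
ft_force: [1.2, 0.5, -2.7]
width: 51.7
```

```bash
python3 -m pendant '[{"x":0,"y":0,"z":0,"wx":0,"wy":0,"wz":0,"hand":0.07},{"x":0,"y":0,"z":0,"wx":0,"wy":0,"wz":0,"hand":0.07},{"x":0,"y":0,"z":0,"wx":0,"wy":0,"wz":0,"hand":0.07},{"x":0,"y":0,"z":0,"wx":0,"wy":0,"wz":0,"hand":0.07},{"x":-0.02,"y":-0.0137,"z":0.0065,"wx":0,"wy":0,"wz":0,"hand":0.07},{"x":-0.048,"y":-0.033,"z":0.0155,"wx":0,"wy":0,"wz":0,"hand":0.07},{"x":-0.08,"y":-0.055,"z":0.026,"wx":0,"wy":0,"wz":0,"hand":0.07},{"x":-0.105,"y":-0.072,"z":0.04,"wx":0,"wy":0,"wz":0,"hand":0.07}]'
python3 -m pendant '[{"x":-0.02,"y":-0.02,"z":0.04,"wx":0,"wy":0,"wz":0,"hand":0.07},{"x":-0.03,"y":-0.04,"z":0.08,"wx":0,"wy":0,"wz":0,"hand":0.07},{"x":-0.03,"y":-0.06,"z":0.1,"wx":0,"wy":0,"wz":0,"hand":0.07}]'
python3 - <<'E'
from h import *
s=telemetry.read_state(); print(s['tcp_pos'],s['qpos'].round(2),s['orientation'])
t=snap("top","a3"); s=snap("scene","b3")
for c,d,L,W in bottles(t): print('bottle ctr',c.round(1),np.degrees(np.arctan2(d[1],d[0])).round(1),L.round(),W.round())
o=np.hstack([t[60:220,60:260],s[220:380,190:390]]); cv2.imwrite('pics/post1.png',cv2.resize(o[:,:,::-1],None,fx=2,fy=2,interpolation=cv2.INTER_CUBIC))
E
```

```text
t: 10.15
tcp_pos: [492.3, 374.0, 171.7]
orientation: [1.004, 1.898, 1.42]
ft_force: [0.7, -0.6, 0.1]
width: 69.9
t: 10.4
tcp_pos: [470.1, 324.6, 275.3]
orientation: [1.005, 1.907, 1.416]
ft_force: [1.6, 1.3, 0.7]
width: 69.6
[470.09392813 324.56436699 275.32182696] [ 0.61  0.01 -1.08 -0.8  -0.01  0.  ] [1.00472331 1.90697257 1.41619532]
bottle ctr [ 442.9 -517. ] -179.2 400.0 110.0
bottle ctr [455.5 -94.9] -169.1 128.0 53.0
bottle ctr [481.6  -4.2] 171.2 128.0 50.0
```

View pics/post1.png

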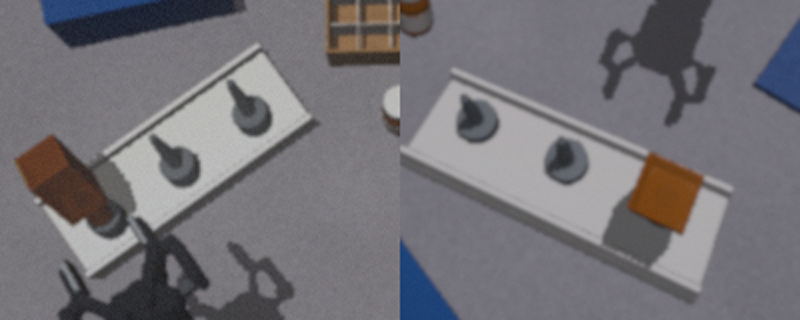

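Bottle A hangs fully seated on the left peg; pictures viewed: 10. Bottle B is next.

```bash
cat >> h.py <<'E'
def grasp(c,deg,z):
    s=telemetry.read_state(); R0=R.from_rotvec(s['orientation']).as_matrix(); a=np.radians(deg)
    y=-np.array([np.cos(a),np.sin(a),0]); zt=np.array([0,0,-1.]); Rt=np.c_[np.cross(y,zt),y,zt]
    w=R.from_matrix(Rt@R0.T).as_rotvec(); print('t',s['t'],'q',s['qpos'].round(2),'shift',(np.array([*c,z])-s['tcp_pos']).round(1),'turn',w.round(3),np.linalg.norm(w).round(3),'F',s['ft_force'].round(1),'w',round(s['width'],1))
E
python3 -c "
from h import *
grasp((481.6,-4.2),171.2,150)"
```

```text
t 10.5 q [ 0.6  -0.01 -1.09 -0.8  -0.01  0.  ] shift [  10.9 -325.7 -137.1] turn [-0.291  1.293 -0.639] 1.472 F [-0.5  0.8  0.9] w 70.1
```

```bash
python3 -m pendant '[{"x":0.001,"y":-0.025,"z":0,"wx":-0.023,"wy":0.104,"wz":-0.051,"hand":0.07},{"x":0.002,"y":-0.05,"z":0,"wx":-0.047,"wy":0.207,"wz":-0.102,"hand":0.07},{"x":0.003,"y":-0.075,"z":0,"wx":-0.07,"wy":0.311,"wz":-0.154,"hand":0.07},{"x":0.004,"y":-0.1,"z":0,"wx":-0.093,"wy":0.415,"wz":-0.205,"hand":0.07},{"x":0.005,"y":-0.125,"z":0,"wx":-0.117,"wy":0.518,"wz":-0.256,"hand":0.07},{"x":0.006,"y":-0.15,"z":0,"wx":-0.14,"wy":0.622,"wz":-0.307,"hand":0.07},{"x":0.007,"y":-0.175,"z":0,"wx":-0.164,"wy":0.725,"wz":-0.359,"hand":0.07},{"x":0.008,"y":-0.2,"z":0,"wx":-0.187,"wy":0.829,"wz":-0.41,"hand":0.07}]' 40
python3 -m pendant '[{"x":0.001,"y":-0.025,"z":-0.02,"wx":-0.021,"wy":0.093,"wz":-0.046,"hand":0.07},{"x":0.001,"y":-0.05,"z":-0.045,"wx":-0.042,"wy":0.186,"wz":-0.092,"hand":0.07},{"x":0.002,"y":-0.075,"z":-0.07,"wx":-0.062,"wy":0.279,"wz":-0.137,"hand":0.07},{"x":0.003,"y":-0.1,"z":-0.1,"wx":-0.083,"wy":0.371,"wz":-0.183,"hand":0.07},{"x":0.003,"y":-0.125,"z":-0.137,"wx":-0.104,"wy":0.464,"wz":-0.229,"hand":0.07},{"x":0.003,"y":-0.125,"z":-0.137,"wx":-0.104,"wy":0.464,"wz":-0.229,"hand":0.07},{"x":0.003,"y":-0.125,"z":-0.137,"wx":-0.104,"wy":0.464,"wz":-0.229,"hand":0.07}]' 40
python3 - <<'E'
from h import *
grasp((481.6,-4.2),171.2,18)
s=snap("scene","b4"); hsv=cv2.cvtColor(s,cv2.COLOR_RGB2HSV)
for c,d,L,W in bottles(snap("top","a4")): print('bottle ctr',c.round(1),np.degrees(np.arctan2(d[1],d[0])).round(1),L.round(),W.round())
m=((hsv[:,:,0]<18)&(hsv[:,:,1]>125)&(hsv[:,:,2]>50)).astype(np.uint8); k,l,st,ce=cv2.connectedComponentsWithStats(m)
print([(st[i].tolist(),ce[i].round(1)) for i in range(1,k) if 300<st[i,4]<2500 and ce[i][1]>130])
E
```

```text
t: 11.17
tcp_pos: [477.8, 121.7, 274.2]
orientation: [1.803, 2.106, 0.751]
ft_force: [1.9, 1.0, 0.1]
width: 69.9
t: 11.75
tcp_pos: [480.2, -2.3, 131.4]
orientation: [2.278, 2.094, 0.165]
ft_force: [-0.5, 0.2, 0.1]
width: 70.1
t 11.75 q [-0.03  0.2  -0.35  0.91  0.04  0.05] shift [   1.4   -1.9 -113.4] turn [-0.037  0.109 -0.07 ] 0.134 F [-0.5  0.2  0.1] w 70.1
bottle ctr [ 446.8 -517.5] -179.7 405.0 119.0
[([228, 156, 52, 53, 1524], array([249. , 183.4])), ([304, 297, 37, 39, 877], array([322.1, 316.1]))]
```

```bash
python3 -m pendant '[{"x":0.001,"y":-0.002,"z":-0.01,"wx":-0.02,"wy":0.055,"wz":-0.035,"hand":0.07},{"x":0.001,"y":-0.002,"z":-0.04,"wx":-0.037,"wy":0.109,"wz":-0.07,"hand":0.07},{"x":0.001,"y":-0.002,"z":-0.06,"wx":-0.037,"wy":0.109,"wz":-0.07,"hand":0.07},{"x":0.001,"y":-0.002,"z":-0.06,"wx":-0.037,"wy":0.109,"wz":-0.07,"hand":0.07}]' 40
python3 -c "
from h import *
grasp((481.6,-4.2),171.2,18)"
```

```text
t: 12.18
tcp_pos: [481.6, -2.4, 76.3]
orientation: [2.376, 2.045, 0.01]
ft_force: [-1.2, 0.7, -0.9]
width: 69.8
t 12.1833 q [-0.    0.34 -0.32  0.9  -0.    0.15] shift [ -0.   -1.8 -58.3] turn [ 0.001  0.01  -0.004] 0.011 F [-1.2  0.7 -0.9] w 69.8
```

```bash
python3 -m pendant '[{"x":0.001,"y":-0.0018,"z":-0.03,"wx":0,"wy":0.01,"wz":-0.004,"hand":0.07},{"x":0.001,"y":-0.0018,"z":-0.058,"wx":0,"wy":0.01,"wz":-0.004,"hand":0.07},{"x":0.001,"y":-0.0018,"z":-0.058,"wx":0,"wy":0.01,"wz":-0.004,"hand":0.07},{"x":0.001,"y":-0.0018,"z":-0.058,"wx":0,"wy":0.01,"wz":-0.004,"hand":0.04},{"x":0.001,"y":-0.0018,"z":-0.058,"wx":0,"wy":0.01,"wz":-0.004,"hand":0.04},{"x":0.001,"y":-0.0018,"z":-0.058,"wx":0,"wy":0.01,"wz":-0.004,"hand":0.04},{"x":0.001,"y":-0.0018,"z":-0.058,"wx":0,"wy":0.01,"wz":-0.004,"hand":0.04},{"x":0.001,"y":-0.0018,"z":-0.058,"wx":0,"wy":0.01,"wz":-0.004,"hand":0.04}]' 40
python3 -m pendant '[{"x":0,"y":0,"z":0,"wx":0,"wy":0,"wz":0,"hand":0.04},{"x":0,"y":0,"z":0,"wx":0,"wy":0,"wz":0,"hand":0.04}]' 40
python3 -m pendant '[{"x":0,"y":0,"z":0.035,"wx":0,"wy":0,"wz":0,"hand":0.04},{"x":0,"y":0,"z":0.07,"wx":0,"wy":0,"wz":0,"hand":0.04},{"x":0,"y":0,"z":0.105,"wx":0,"wy":0,"wz":0,"hand":0.04},{"x":0,"y":0.0,"z":0.14,"wx":0,"wy":0,"wz":0,"hand":0.04},{"x":0,"y":0.0,"z":0.175,"wx":0,"wy":0,"wz":0,"hand":0.04},{"x":0,"y":0,"z":0.21,"wx":0,"wy":0,"wz":0,"hand":0.04}]' 40
python3 -c "
from h import *
plan((593.8,304.9,45),95)"
```

```text
t: 12.85
tcp_pos: [485.6, -5.2, 21.5]
orientation: [2.384, 2.04, 0.004]
ft_force: [-1.8, 1.0, 8.6]
width: 51.7
t: 13.02
tcp_pos: [485.7, -5.2, 21.5]
orientation: [2.385, 2.04, 0.004]
ft_force: [-2.4, 0.9, 8.2]
width: 51.7
t: 13.52
tcp_pos: [483.4, -5.5, 231.7]
orientation: [2.386, 2.04, 0.0]
ft_force: [1.6, -1.1, -2.1]
width: 51.6
t 13.5167 tcp [483.4  -5.5 231.7] q [-0.01  0.21 -0.05  1.3  -0.    0.15] F [ 1.6 -1.1 -2.1] width 51.6
target [639.1 336.  220.3] shift [155.6 341.5 -11.4] turn [ 0.296 -1.302  0.646] 1.483
```

```bash
python3 -m pendant '[{"x":0.005,"y":0.025,"z":0,"wx":0.024,"wy":-0.104,"wz":0.052,"hand":0.04},{"x":0.01,"y":0.05,"z":0,"wx":0.047,"wy":-0.208,"wz":0.103,"hand":0.04},{"x":0.015,"y":0.075,"z":0,"wx":0.071,"wy":-0.312,"wz":0.155,"hand":0.04},{"x":0.02,"y":0.1,"z":0,"wx":0.095,"wy":-0.417,"wz":0.207,"hand":0.04},{"x":0.025,"y":0.125,"z":0,"wx":0.118,"wy":-0.521,"wz":0.258,"hand":0.04},{"x":0.03,"y":0.15,"z":0,"wx":0.142,"wy":-0.625,"wz":0.31,"hand":0.04},{"x":0.035,"y":0.175,"z":0,"wx":0.166,"wy":-0.729,"wz":0.362,"hand":0.04},{"x":0.04,"y":0.2,"z":0,"wx":0.189,"wy":-0.833,"wz":0.413,"hand":0.04}]' 40
python3 -c "
from h import *
plan((593.8,304.9,45),95,-90.2,-4.5)"
```

```text
t: 14.18
tcp_pos: [522.6, 193.6, 230.4]
orientation: [1.538, 2.047, 1.019]
ft_force: [2.0, 0.3, -3.0]
width: 51.4
t 14.1833 tcp [522.6 193.6 230.4] q [ 0.3  -0.1  -0.77  0.06  0.11  0.06] F [ 2.   0.3 -3. ] width 51.4
target [636.9 334.5 222.7] shift [114.3 140.9  -7.7] turn [ 0.108 -0.472  0.234] 0.538
```

```bash
python3 -m pendant '[{"x":0.015,"y":0.02,"z":0,"wx":0.024,"wy":-0.103,"wz":0.051,"hand":0.04},{"x":0.03,"y":0.04,"z":0,"wx":0.047,"wy":-0.205,"wz":0.102,"hand":0.04},{"x":0.045,"y":0.06,"z":0,"wx":0.07,"wy":-0.308,"wz":0.153,"hand":0.04},{"x":0.06,"y":0.08,"z":0,"wx":0.094,"wy":-0.41,"wz":0.203,"hand":0.04},{"x":0.08,"y":0.1,"z":0,"wx":0.108,"wy":-0.472,"wz":0.234,"hand":0.04},{"x":0.1,"y":0.12,"z":0,"wx":0.108,"wy":-0.472,"wz":0.234,"hand":0.04},{"x":0.114,"y":0.141,"z":-0.007,"wx":0.108,"wy":-0.472,"wz":0.234,"hand":0.04},{"x":0.114,"y":0.141,"z":-0.007,"wx":0.108,"wy":-0.472,"wz":0.234,"hand":0.04}]' 40
python3 -m pendant '[{"x":0,"y":0,"z":0,"wx":0,"wy":0,"wz":0,"hand":0.04},{"x":0,"y":0,"z":0,"wx":0,"wy":0,"wz":0,"hand":0.04},{"x":0,"y":0,"z":0,"wx":0,"wy":0,"wz":0,"hand":0.04}]'
python3 - <<'E'
from h import *
plan((593.8,304.9,45),60,-90.2,-4.5)
snap("top","a5"); snap("scene","b5"); chk(('a5','b5'),-90.2,-4.5,'c2',(531.5,395.5,45))
E
```

```text
t: 14.85
tcp_pos: [639.5, 336.4, 219.8]
orientation: [0.995, 1.885, 1.437]
ft_force: [0.6, 0.0, -1.6]
width: 51.4
t: 15.1
tcp_pos: [637.2, 333.0, 222.0]
orientation: [0.997, 1.882, 1.436]
ft_force: [-0.2, -0.2, -1.4]
width: 51.2
t 15.1 tcp [637.2 333.  222. ] q [ 0.41  0.41 -0.81 -0.95  0.19 -0.05] F [-0.2 -0.2 -1.4] width 51.2
target [629.4 329.4 188.9] shift [ -7.8  -3.7 -33.1] turn [ 0.002 -0.007  0.004] 0.008
top pred face ctr [107.3  96.4] corners [[124.0, 98.0], [102.0, 113.0], [91.0, 95.0], [112.0, 81.0]] mask bbox [92, 82, 33, 31, 530] ce [107.5  97.2]
scene pred face ctr [263.6 261.3] corners [[256.0, 242.0], [285.0, 254.0], [271.0, 282.0], [242.0, 269.0]] mask bbox [244, 242, 41, 52, 1355] ce [264.5 267. ]
```

```bash
python3 -m pendant '[{"x":-0.002,"y":-0.001,"z":-0.009,"wx":0,"wy":-0.007,"wz":0.004,"hand":0.04},{"x":-0.004,"y":-0.002,"z":-0.018,"wx":0,"wy":-0.007,"wz":0.004,"hand":0.04},{"x":-0.006,"y":-0.003,"z":-0.026,"wx":0,"wy":-0.007,"wz":0.004,"hand":0.04},{"x":-0.0078,"y":-0.0037,"z":-0.033,"wx":0,"wy":-0.007,"wz":0.004,"hand":0.04},{"x":-0.0078,"y":-0.0037,"z":-0.033,"wx":0,"wy":-0.007,"wz":0.004,"hand":0.04}]'
python3 -m pendant '[{"x":-0.0013,"y":-0.0009,"z":-0.006,"wx":0,"wy":0,"wz":0,"hand":0.04},{"x":-0.0026,"y":-0.0018,"z":-0.012,"wx":0,"wy":0,"wz":0,"hand":0.04},{"x":-0.004,"y":-0.0027,"z":-0.018,"wx":0,"wy":0,"wz":0,"hand":0.04},{"x":-0.004,"y":-0.0027,"z":-0.018,"wx":0,"wy":0,"wz":0,"hand":0.04}]'
python3 -c "
from h import *
plan((593.8,304.9,45),30,-90.2,-4.5)"
```

```text
t: 15.62
tcp_pos: [628.9, 329.0, 186.8]
orientation: [0.989, 1.883, 1.438]
ft_force: [0.5, -0.3, -3.2]
width: 51.6
t: 15.95
tcp_pos: [625.3, 326.8, 168.8]
orientation: [0.989, 1.882, 1.438]
ft_force: [-0.1, -0.1, -2.9]
width: 51.1
t 15.95 tcp [625.3 326.8 168.8] q [ 0.4   0.56 -0.87 -1.15  0.19 -0.06] F [-0.1 -0.1 -2.9] width 51.1
target [623.  325.  159.9] shift [-2.3 -1.8 -8.8] turn [ 0.003 -0.002 -0.001] 0.004
```

```bash
python3 -m pendant '[{"x":-0.0012,"y":-0.0009,"z":-0.005,"wx":0,"wy":0,"wz":0,"hand":0.04},{"x":-0.0024,"y":-0.0018,"z":-0.01,"wx":0,"wy":0,"wz":0,"hand":0.04},{"x":-0.0035,"y":-0.0026,"z":-0.015,"wx":0,"wy":0,"wz":0,"hand":0.04},{"x":-0.0035,"y":-0.0026,"z":-0.015,"wx":0,"wy":0,"wz":0,"hand":0.04}]'
python3 -m pendant '[{"x":-0.0011,"y":-0.0008,"z":-0.005,"wx":0,"wy":0,"wz":0,"hand":0.04},{"x":-0.0022,"y":-0.0015,"z":-0.01,"wx":0,"wy":0,"wz":0,"hand":0.04},{"x":-0.0022,"y":-0.0015,"z":-0.01,"wx":0,"wy":0,"wz":0,"hand":0.04}]'
python3 -c "
from h import *
plan((593.8,304.9,45),0,-90.2,-4.5)"
```

```text
t: 16.28
tcp_pos: [622.6, 324.7, 154.6]
orientation: [0.987, 1.881, 1.44]
ft_force: [4.5, 2.4, -4.1]
width: 51.5
t: 16.53
tcp_pos: [620.5, 323.2, 145.0]
orientation: [0.986, 1.88, 1.44]
ft_force: [5.4, 4.3, -3.0]
width: 51.6
t 16.5333 tcp [620.5 323.2 145. ] q [ 0.4   0.63 -0.89 -1.25  0.2  -0.06] F [ 5.4  4.3 -3. ] width 51.6
target [616.6 320.6 131. ] shift [ -3.9  -2.7 -14.1] turn [ 0.002  0.001 -0.001] 0.002
```

```bash
python3 -m pendant '[{"x":0.0005,"y":0.0004,"z":-0.003,"wx":0,"wy":0,"wz":0,"hand":0.04},{"x":-0.001,"y":-0.0006,"z":-0.008,"wx":0,"wy":0,"wz":0,"hand":0.04},{"x":-0.0022,"y":-0.0014,"z":-0.012,"wx":0,"wy":0,"wz":0,"hand":0.04},{"x":-0.0022,"y":-0.0014,"z":-0.012,"wx":0,"wy":0,"wz":0,"hand":0.04}]'
python3 -m pendant '[{"x":-0.0004,"y":-0.0003,"z":-0.002,"wx":0,"wy":0,"wz":0,"hand":0.04},{"x":-0.0007,"y":-0.0005,"z":-0.0035,"wx":0,"wy":0,"wz":0,"hand":0.04},{"x":-0.0007,"y":-0.0005,"z":-0.0035,"wx":0,"wy":0,"wz":0,"hand":0.04}]'
```

```text
t: 16.87
tcp_pos: [618.0, 321.7, 132.8]
orientation: [0.987, 1.881, 1.44]
ft_force: [4.3, 2.6, -1.6]
width: 51.5
t: 17.12
tcp_pos: [617.4, 321.3, 129.9]
orientation: [0.987, 1.88, 1.44]
ft_force: [3.8, 1.8, -1.6]
width: 51.4
```

Release and withdraw along the tool axis, then look.

```bash
python3 -m pendant '[{"x":0,"y":0,"z":0,"wx":0,"wy":0,"wz":0,"hand":0.07},{"x":0,"y":0,"z":0,"wx":0,"wy":0,"wz":0,"hand":0.07},{"x":0,"y":0,"z":0,"wx":0,"wy":0,"wz":0,"hand":0.07},{"x":0,"y":0,"z":0,"wx":0,"wy":0,"wz":0,"hand":0.07},{"x":-0.02,"y":-0.0137,"z":0.0065,"wx":0,"wy":0,"wz":0,"hand":0.07},{"x":-0.048,"y":-0.033,"z":0.0155,"wx":0,"wy":0,"wz":0,"hand":0.07},{"x":-0.08,"y":-0.055,"z":0.026,"wx":0,"wy":0,"wz":0,"hand":0.07},{"x":-0.105,"y":-0.072,"z":0.04,"wx":0,"wy":0,"wz":0,"hand":0.07}]'
python3 -m pendant '[{"x":-0.01,"y":-0.03,"z":0.03,"wx":0,"wy":0,"wz":0,"hand":0.07},{"x":-0.015,"y":-0.06,"z":0.06,"wx":0,"wy":0,"wz":0,"hand":0.07},{"x":-0.015,"y":-0.09,"z":0.08,"wx":0,"wy":0,"wz":0,"hand":0.07},{"x":-0.015,"y":-0.12,"z":0.08,"wx":0,"wy":0,"wz":0,"hand":0.07}]'
python3 - <<'E'
from h import *
t=snap("top","a6"); s=snap("scene","b6")
for c,d,L,W in bottles(t): print('bottle ctr',c.round(1),np.degrees(np.arctan2(d[1],d[0])).round(1),L.round(),W.round())
grasp((455.5,-94.9),-169.1,150)
E
```

```text
t: 17.78
tcp_pos: [552.7, 262.7, 174.3]
orientation: [0.989, 1.903, 1.433]
ft_force: [1.1, -0.1, -0.3]
width: 70.3
t: 18.12
tcp_pos: [536.8, 141.8, 260.5]
orientation: [0.979, 1.896, 1.436]
ft_force: [1.6, -0.7, 0.3]
width: 70.1
bottle ctr [ 448.9 -519. ] -179.9 408.0 116.0
bottle ctr [455.5 -94.9] -169.2 128.0 53.0
t 18.2167 q [-0.08  0.11 -1.07 -0.83  0.65 -0.22] shift [ -82.8 -232.8 -107.3] turn [-0.501  1.203 -0.355] 1.351 F [ 0.8 -0.3  0.8] w 70.1
```

```bash
python3 -m pendant '[{"x":0,"y":-0.02,"z":0,"wx":-0.044,"wy":0.105,"wz":-0.031,"hand":0.07},{"x":0,"y":-0.04,"z":0,"wx":-0.088,"wy":0.21,"wz":-0.062,"hand":0.07},{"x":-0.005,"y":-0.06,"z":0,"wx":-0.131,"wy":0.316,"wz":-0.093,"hand":0.07},{"x":-0.01,"y":-0.08,"z":0,"wx":-0.175,"wy":0.421,"wz":-0.125,"hand":0.07},{"x":-0.02,"y":-0.1,"z":0,"wx":-0.219,"wy":0.526,"wz":-0.156,"hand":0.07},{"x":-0.03,"y":-0.12,"z":0,"wx":-0.263,"wy":0.631,"wz":-0.187,"hand":0.07},{"x":-0.04,"y":-0.14,"z":0,"wx":-0.306,"wy":0.737,"wz":-0.218,"hand":0.07},{"x":-0.05,"y":-0.16,"z":0,"wx":-0.35,"wy":0.842,"wz":-0.249,"hand":0.07}]' 40
python3 -c "
from h import *
grasp((455.5,-94.9),-169.1,90)"
```

```text
t: 18.88
tcp_pos: [486.0, -16.0, 253.2]
orientation: [1.519, 2.248, 0.84]
ft_force: [1.2, -0.5, -0.3]
width: 70.3
t 18.8833 q [-0.31 -0.14 -0.56  0.64  0.47 -0.57] shift [ -30.5  -78.9 -163.2] turn [-0.264  0.617 -0.185] 0.696 F [ 1.2 -0.5 -0.3] w 70.3
```

```bash
python3 -m pendant '[{"x":-0.005,"y":-0.013,"z":-0.02,"wx":-0.045,"wy":0.106,"wz":-0.032,"hand":0.07},{"x":-0.01,"y":-0.026,"z":-0.04,"wx":-0.09,"wy":0.211,"wz":-0.063,"hand":0.07},{"x":-0.015,"y":-0.039,"z":-0.06,"wx":-0.136,"wy":0.317,"wz":-0.095,"hand":0.07},{"x":-0.02,"y":-0.052,"z":-0.08,"wx":-0.181,"wy":0.423,"wz":-0.127,"hand":0.07},{"x":-0.025,"y":-0.065,"z":-0.105,"wx":-0.226,"wy":0.529,"wz":-0.158,"hand":0.07},{"x":-0.03,"y":-0.079,"z":-0.13,"wx":-0.264,"wy":0.617,"wz":-0.185,"hand":0.07},{"x":-0.03,"y":-0.079,"z":-0.16,"wx":-0.264,"wy":0.617,"wz":-0.185,"hand":0.07},{"x":-0.03,"y":-0.079,"z":-0.16,"wx":-0.264,"wy":0.617,"wz":-0.185,"hand":0.07}]' 40
python3 - <<'E'
from h import *
s=snap("scene","b7"); hsv=cv2.cvtColor(s,cv2.COLOR_RGB2HSV)
m=((hsv[:,:,0]<18)&(hsv[:,:,1]>125)&(hsv[:,:,2]>50)).astype(np.uint8); k,l,st,ce=cv2.connectedComponentsWithStats(m)
print([(st[i].tolist(),ce[i].round(1)) for i in range(1,k) if 300<st[i,4]<2500 and ce[i][1]>130])
grasp((455.5,-94.9),-169.1,20)
cv2.imwrite('pics/g3.png',cv2.resize(s[110:210,190:340][:,:,::-1],None,fx=4,fy=4,interpolation=cv2.INTER_CUBIC))
b=cv2.imread('pics/raw_b6.png'); cv2.imwrite('pics/g3.png',np.vstack([cv2.imread('pics/g3.png')[:300],cv2.resize(b[245:370,185:365],(600,290),interpolation=cv2.INTER_CUBIC)]))
E
```

```text
t: 19.55
tcp_pos: [454.7, -93.1, 87.9]
orientation: [-1.992, -2.421, 0.001]
ft_force: [-1.9, 0.5, -0.2]
width: 69.6
[([227, 154, 42, 33, 766], array([245.1, 169.1])), ([248, 273, 38, 38, 901], array([266.8, 292.1])), ([304, 297, 37, 39, 877], array([322.1, 316.2]))]
t 19.6 q [-0.2   0.3  -0.33  0.94  0.   -0.4 ] shift [  0.2  -1.6 -70.5] turn [-0.003 -0.003 -0.003] 0.005 F [-0.9 -0.9 -0.3] w 69.8
```

View pics/g3.png

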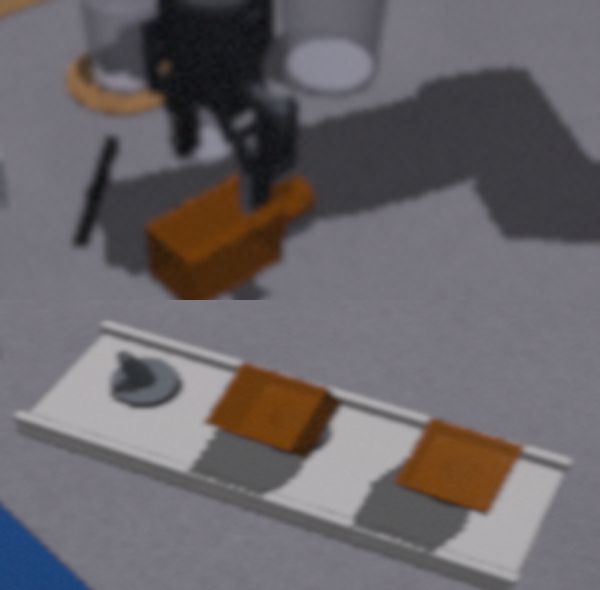

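Viewed: 11. Both bottles hang, and the gripper is lined up over the third.

```bash
python3 -m pendant '[{"x":0.001,"y":-0.0015,"z":-0.035,"wx":0,"wy":0,"wz":0,"hand":0.07},{"x":0.001,"y":-0.0015,"z":-0.067,"wx":0,"wy":0,"wz":0,"hand":0.07},{"x":0.001,"y":-0.0015,"z":-0.067,"wx":0,"wy":0,"wz":0,"hand":0.07},{"x":0.001,"y":-0.0015,"z":-0.067,"wx":0,"wy":0,"wz":0,"hand":0.04},{"x":0.001,"y":-0.0015,"z":-0.067,"wx":0,"wy":0,"wz":0,"hand":0.04},{"x":0.001,"y":-0.0015,"z":-0.067,"wx":0,"wy":0,"wz":0,"hand":0.04},{"x":0.001,"y":-0.0015,"z":-0.067,"wx":0,"wy":0,"wz":0,"hand":0.04},{"x":0.001,"y":-0.0015,"z":-0.067,"wx":0,"wy":0,"wz":0,"hand":0.04}]' 40
python3 -m pendant '[{"x":0,"y":0,"z":0,"wx":0,"wy":0,"wz":0,"hand":0.04},{"x":0,"y":0,"z":0,"wx":0,"wy":0,"wz":0,"hand":0.04}]' 40
python3 -m pendant '[{"x":0,"y":0,"z":0.035,"wx":0,"wy":0,"wz":0,"hand":0.04},{"x":0,"y":0,"z":0.07,"wx":0,"wy":0,"wz":0,"hand":0.04},{"x":0,"y":0,"z":0.105,"wx":0,"wy":0,"wz":0,"hand":0.04},{"x":0,"y":0.0,"z":0.14,"wx":0,"wy":0,"wz":0,"hand":0.04},{"x":0,"y":0.0,"z":0.175,"wx":0,"wy":0,"wz":0,"hand":0.04},{"x":0,"y":0,"z":0.21,"wx":0,"wy":0,"wz":0,"hand":0.04}]' 40
python3 - <<'E'
from h import *
plan((656.1,214.3,45),95,-90,-5)
for S in((531.5,395.5,45),(593.8,304.9,45)):
    c=np.array(S)+130*Zp; X=np.cross(Zp,Xp); print('face pred',proj("scene",c).round(1),'body mid',proj("scene",c-44*Zp).round(1))
    for dz in(0,8): print(dz,[proj("scene",c+dz*Zp+a*X+b*Xp).round(1).tolist() for a,b in((-26,-26),(26,-26),(26,26),(-26,26))])
E
```

```text
t: 20.27
tcp_pos: [460.8, -96.5, 29.0]
orientation: [1.994, 2.418, 0.011]
ft_force: [0.1, -0.1, 4.2]
width: 51.5
t: 20.43
tcp_pos: [460.9, -96.5, 29.0]
orientation: [1.994, 2.418, 0.011]
ft_force: [-0.1, -0.1, 6.7]
width: 51.6
t: 20.93
tcp_pos: [458.6, -96.1, 239.2]
orientation: [1.996, 2.42, 0.008]
ft_force: [0.4, -1.3, -3.6]
width: 51.6
t 20.9333 tcp [458.6 -96.1 239.2] q [-0.21  0.17 -0.08  1.31  0.   -0.4 ] F [ 0.4 -1.3 -3.6] width 51.6
target [699.5 244.1 222.4] shift [240.9 340.2 -16.8] turn [ 0.506 -1.209  0.35 ] 1.356
face pred [325.6 304.2] body mid [324.4 310. ]
0 [[317.1, 284.9], [344.9, 296.8], [334.6, 324.7], [306.2, 311.7]]
8 [[317.3, 283.6], [345.4, 295.6], [335.0, 323.8], [306.2, 310.7]]
face pred [269.  279.2] body mid [270.7 285.9]
0 [[262.3, 261.3], [287.6, 272.2], [276.0, 298.0], [250.2, 286.2]]
8 [[261.9, 259.9], [287.5, 270.8], [275.7, 296.8], [249.7, 285.0]]
```

```bash
python3 -m pendant '[{"x":0.008,"y":0.025,"z":0,"wx":0.044,"wy":-0.104,"wz":0.03,"hand":0.04},{"x":0.016,"y":0.05,"z":0,"wx":0.088,"wy":-0.209,"wz":0.06,"hand":0.04},{"x":0.024,"y":0.075,"z":0,"wx":0.131,"wy":-0.313,"wz":0.091,"hand":0.04},{"x":0.032,"y":0.1,"z":0,"wx":0.175,"wy":-0.418,"wz":0.121,"hand":0.04},{"x":0.04,"y":0.125,"z":0,"wx":0.219,"wy":-0.522,"wz":0.151,"hand":0.04},{"x":0.048,"y":0.15,"z":0,"wx":0.263,"wy":-0.626,"wz":0.181,"hand":0.04},{"x":0.056,"y":0.175,"z":0,"wx":0.306,"wy":-0.731,"wz":0.212,"hand":0.04},{"x":0.064,"y":0.2,"z":0,"wx":0.35,"wy":-0.835,"wz":0.242,"hand":0.04}]' 40
python3 -c "
from h import *
plan((656.8,214.8,45),100,-91,3)"
```

```text
t: 21.6
tcp_pos: [520.9, 98.6, 237.0]
orientation: [1.349, 2.134, 1.06]
ft_force: [0.8, 0.7, -3.0]
width: 51.7
t 21.6 tcp [520.9  98.6 237. ] q [-0.05 -0.13 -0.79  0.1   0.43 -0.31] F [ 0.8  0.7 -3. ] width 51.7
target [695.1 241.1 230.3] shift [174.2 142.5  -6.7] turn [ 0.165 -0.395  0.115] 0.443
```

```bash
python3 -m pendant '[{"x":0.022,"y":0.018,"z":0,"wx":0.041,"wy":-0.099,"wz":0.029,"hand":0.04},{"x":0.044,"y":0.036,"z":0,"wx":0.083,"wy":-0.198,"wz":0.058,"hand":0.04},{"x":0.066,"y":0.054,"z":0,"wx":0.124,"wy":-0.296,"wz":0.086,"hand":0.04},{"x":0.09,"y":0.072,"z":0,"wx":0.165,"wy":-0.395,"wz":0.115,"hand":0.04},{"x":0.115,"y":0.092,"z":0,"wx":0.165,"wy":-0.395,"wz":0.115,"hand":0.04},{"x":0.14,"y":0.112,"z":0,"wx":0.165,"wy":-0.395,"wz":0.115,"hand":0.04},{"x":0.165,"y":0.132,"z":0,"wx":0.165,"wy":-0.395,"wz":0.115,"hand":0.04},{"x":0.174,"y":0.142,"z":0,"wx":0.165,"wy":-0.395,"wz":0.115,"hand":0.04}]' 40
python3 -m pendant '[{"x":0,"y":0,"z":-0.005,"wx":0,"wy":0,"wz":0,"hand":0.04},{"x":0,"y":0,"z":-0.005,"wx":0,"wy":0,"wz":0,"hand":0.04},{"x":0,"y":0,"z":-0.005,"wx":0,"wy":0,"wz":0,"hand":0.04}]'
python3 - <<'E'
from h import *
plan((656.8,214.8,45),60,-91,3)
snap("top","a8"); snap("scene","b8"); chk(('a8','b8'),-91,3,'c3',(531.5,395.5,45))
E
```

```text
t: 22.27
tcp_pos: [699.1, 241.9, 235.1]
orientation: [0.993, 1.884, 1.438]
ft_force: [1.8, 0.4, -0.8]
width: 51.3
t: 22.52
tcp_pos: [695.1, 239.2, 229.7]
orientation: [0.996, 1.885, 1.436]
ft_force: [0.2, -0.8, -2.3]
width: 51.1
t 22.5167 tcp [695.1 239.2 229.7] q [ 0.17  0.42 -0.73 -0.85  0.42 -0.12] F [ 0.2 -0.8 -2.3] width 51.1
target [686.6 235.3 191.6] shift [ -8.5  -3.9 -38. ] turn [ 0.003 -0.008  0.002] 0.009
top pred face ctr [151.2  63.9] corners [[168.0, 65.0], [147.0, 80.0], [135.0, 63.0], [156.0, 48.0]] mask bbox [135, 51, 32, 29, 518] ce [150.8  64.9]
scene pred face ctr [204.9 235. ] corners [[200.0, 217.0], [225.0, 228.0], [211.0, 254.0], [184.0, 242.0]] mask bbox [187, 218, 42, 50, 1357] ce [207.7 242.1]
```

View pics/c3.png

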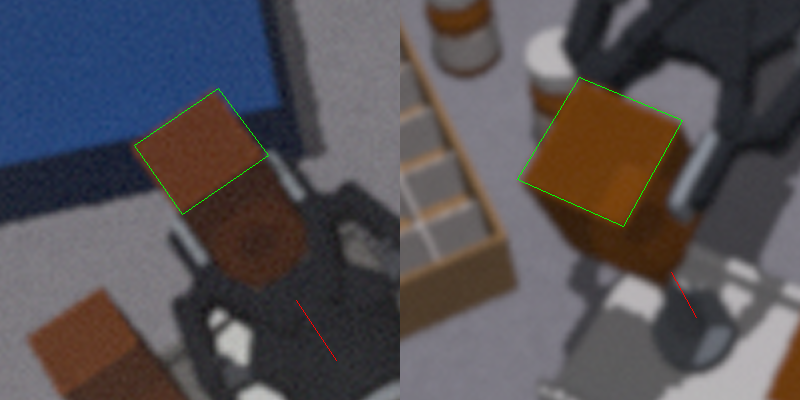

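The predicted face matches the bottle in both views (12 viewed). Inserting on the third peg.

```bash
python3 -m pendant '[{"x":-0.002,"y":-0.001,"z":-0.009,"wx":0,"wy":-0.008,"wz":0.002,"hand":0.04},{"x":-0.004,"y":-0.002,"z":-0.018,"wx":0,"wy":-0.008,"wz":0.002,"hand":0.04},{"x":-0.006,"y":-0.003,"z":-0.028,"wx":0,"wy":-0.008,"wz":0.002,"hand":0.04},{"x":-0.0085,"y":-0.0039,"z":-0.038,"wx":0,"wy":-0.008,"wz":0.002,"hand":0.04},{"x":-0.0085,"y":-0.0039,"z":-0.038,"wx":0,"wy":-0.008,"wz":0.002,"hand":0.04}]'
python3 -m pendant '[{"x":-0.0013,"y":-0.0009,"z":-0.006,"wx":0,"wy":0,"wz":0,"hand":0.04},{"x":-0.0026,"y":-0.0018,"z":-0.012,"wx":0,"wy":0,"wz":0,"hand":0.04},{"x":-0.004,"y":-0.0027,"z":-0.018,"wx":0,"wy":0,"wz":0,"hand":0.04},{"x":-0.004,"y":-0.0027,"z":-0.018,"wx":0,"wy":0,"wz":0,"hand":0.04}]'
python3 -c "
from h import *
plan((656.8,214.8,45),30,-91,3)"
```

```text
t: 23.03
tcp_pos: [686.2, 234.4, 190.9]
orientation: [0.989, 1.881, 1.438]
ft_force: [0.1, 0.3, -2.6]
width: 51.9
t: 23.37
tcp_pos: [683.4, 232.6, 174.3]
orientation: [0.986, 1.879, 1.44]
ft_force: [0.7, 0.7, -2.5]
width: 51.2
t 23.3667 tcp [683.4 232.6 174.3] q [ 0.16  0.56 -0.79 -1.06  0.43 -0.13] F [ 0.7  0.7 -2.5] width 51.2
target [680.2 230.9 162.7] shift [ -3.2  -1.7 -11.7] turn [ 0.002  0.002 -0.   ] 0.003
```

```bash
python3 -m pendant '[{"x":-0.0013,"y":-0.0009,"z":-0.006,"wx":0,"wy":0,"wz":0,"hand":0.04},{"x":-0.0026,"y":-0.0018,"z":-0.012,"wx":0,"wy":0,"wz":0,"hand":0.04},{"x":-0.0037,"y":-0.0025,"z":-0.017,"wx":0,"wy":0,"wz":0,"hand":0.04},{"x":-0.0037,"y":-0.0025,"z":-0.017,"wx":0,"wy":0,"wz":0,"hand":0.04}]'
python3 -m pendant '[{"x":-0.0011,"y":-0.0008,"z":-0.005,"wx":0,"wy":0,"wz":0,"hand":0.04},{"x":-0.0022,"y":-0.0015,"z":-0.01,"wx":0,"wy":0,"wz":0,"hand":0.04},{"x":-0.0022,"y":-0.0015,"z":-0.01,"wx":0,"wy":0,"wz":0,"hand":0.04}]'
python3 -c "
from h import *
plan((656.8,214.8,45),0,-91,3)"
```

```text
t: 23.7
tcp_pos: [680.2, 230.6, 157.6]
orientation: [0.984, 1.878, 1.441]
ft_force: [3.9, 1.8, -3.8]
width: 51.5
t: 23.95
tcp_pos: [678.1, 229.1, 148.1]
orientation: [0.983, 1.878, 1.441]
ft_force: [5.6, 2.6, -2.7]
width: 51.3
t 23.95 tcp [678.1 229.1 148.1] q [ 0.15  0.63 -0.81 -1.15  0.43 -0.13] F [ 5.6  2.6 -2.7] width 51.3
target [673.8 226.5 133.7] shift [ -4.3  -2.6 -14.5] turn [ 0.002  0.004 -0.001] 0.005
```

```bash
python3 -m pendant '[{"x":0.0003,"y":0.0002,"z":-0.003,"wx":0,"wy":0,"wz":0,"hand":0.04},{"x":-0.001,"y":-0.0006,"z":-0.008,"wx":0,"wy":0,"wz":0,"hand":0.04},{"x":-0.0022,"y":-0.0014,"z":-0.0125,"wx":0,"wy":0,"wz":0,"hand":0.04},{"x":-0.0022,"y":-0.0014,"z":-0.0125,"wx":0,"wy":0,"wz":0,"hand":0.04}]'
python3 -m pendant '[{"x":-0.0004,"y":-0.0003,"z":-0.002,"wx":0,"wy":0,"wz":0,"hand":0.04},{"x":-0.0007,"y":-0.0005,"z":-0.0035,"wx":0,"wy":0,"wz":0,"hand":0.04},{"x":-0.0007,"y":-0.0005,"z":-0.0035,"wx":0,"wy":0,"wz":0,"hand":0.04}]'
python3 -m pendant '[{"x":0,"y":0,"z":0,"wx":0,"wy":0,"wz":0,"hand":0.07},{"x":0,"y":0,"z":0,"wx":0,"wy":0,"wz":0,"hand":0.07},{"x":0,"y":0,"z":0,"wx":0,"wy":0,"wz":0,"hand":0.07},{"x":0,"y":0,"z":0,"wx":0,"wy":0,"wz":0,"hand":0.07},{"x":-0.02,"y":-0.0137,"z":0.0065,"wx":0,"wy":0,"wz":0,"hand":0.07},{"x":-0.048,"y":-0.033,"z":0.0155,"wx":0,"wy":0,"wz":0,"hand":0.07},{"x":-0.08,"y":-0.055,"z":0.026,"wx":0,"wy":0,"wz":0,"hand":0.07},{"x":-0.105,"y":-0.072,"z":0.04,"wx":0,"wy":0,"wz":0,"hand":0.07}]'
python3 -m pendant '[{"x":-0.01,"y":-0.03,"z":0.03,"wx":0,"wy":0,"wz":0,"hand":0.085},{"x":-0.015,"y":-0.06,"z":0.06,"wx":0,"wy":0,"wz":0,"hand":0.085},{"x":-0.015,"y":-0.09,"z":0.08,"wx":0,"wy":0,"wz":0,"hand":0.085},{"x":-0.015,"y":-0.12,"z":0.08,"wx":0,"wy":0,"wz":0,"hand":0.085}]'
python3 - <<'E'
from h import *
t=snap("top","a9"); s=snap("scene","b9")
for c,d,L,W in bottles(t): print('bottle ctr',c.round(1),L.round(),W.round())
hsv=cv2.cvtColor(s,cv2.COLOR_RGB2HSV)
m=((hsv[:,:,0]<18)&(hsv[:,:,1]>125)&(hsv[:,:,2]>50)).astype(np.uint8); k,l,st,ce=cv2.connectedComponentsWithStats(m)
print([(st[i].tolist(),ce[i].round(1)) for i in range(1,k) if 300<st[i,4]<2500 and ce[i][1]>130])
X=np.cross(Zp,Xp); c=np.array((656.1,214.3,45))+130*Zp; print([proj("scene",c+a*X+b*Xp).round(1).tolist() for a,b in((-26,-26),(26,-26),(26,26),(-26,26))])
S=telemetry.read_state(); print(S['tcp_pos'],S['qpos'].round(2),S['orientation'])
E
```

```text
t: 24.28
tcp_pos: [675.5, 227.6, 135.1]
orientation: [0.985, 1.879, 1.441]
ft_force: [4.1, 2.6, -4.2]
width: 51.3
t: 24.53
tcp_pos: [675.0, 227.1, 132.4]
orientation: [0.984, 1.878, 1.441]
ft_force: [2.4, 1.7, -2.2]
width: 51.5
t: 25.2
tcp_pos: [569.2, 155.1, 172.1]
orientation: [0.984, 1.881, 1.442]
ft_force: [-61.0, 27.3, -59.4]
width: 70.3
t: 25.53
tcp_pos: [555.8, 33.4, 259.2]
orientation: [0.972, 1.873, 1.44]
ft_force: [1.7, 0.5, 0.1]
width: 85.0
bottle ctr [ 449.  -516.8] 406.0 118.0
[([195, 251, 42, 39, 950], array([216. , 269.9])), ([248, 273, 38, 38, 899], array([266.8, 292. ])), ([304, 297, 37, 39, 880], array([322.1, 316.1]))]
[[212.4, 239.9], [235.4, 249.8], [222.8, 273.7], [199.3, 263.0]]
[557.17526152  30.08265606 256.39141165] [-0.38  0.17 -0.97 -0.71  0.93 -0.37] [0.98228659 1.86909919 1.43476236]
```

Three bottles look hung by blob position. There was an odd force spike during withdrawal, so I'm checking with a picture.

```bash
python3 - <<'E'
import cv2,numpy as np
s=cv2.imread('pics/raw_b9.png'); t=cv2.imread('pics/raw_a9.png')
cv2.imwrite('pics/v13.png',np.hstack([cv2.resize(s[80:380,60:380],(420,394),interpolation=cv2.INTER_CUBIC),cv2.resize(t[40:330,180:460],(380,394),interpolation=cv2.INTER_CUBIC)]))
E
```

```text
(no output)
```

View pics/v13.png

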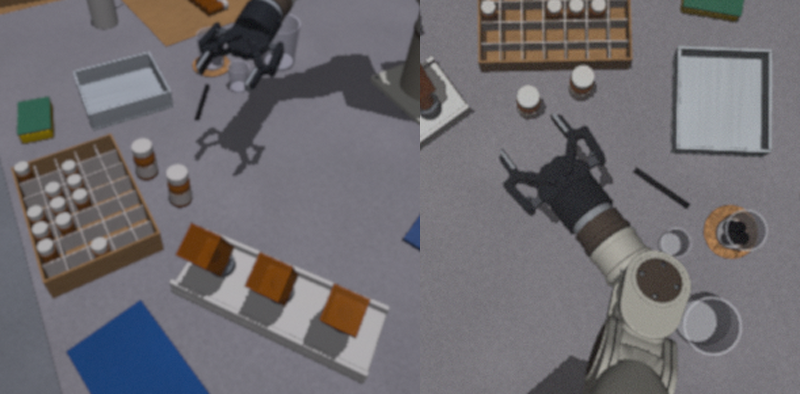

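All three bottles hang, and the jars and pen are unmoved (13 viewed). On to the cup, with a 35°-down grasp heading -55°.

```bash
cat >> h.py <<'E'
def tool(head,pitch,roll=0):
    a,p=np.radians(head),np.radians(pitch); z=np.array([np.cos(p)*np.cos(a),np.cos(p)*np.sin(a),-np.sin(p)]); x=np.array([-np.sin(a),np.cos(a),0]); M=np.c_[x,np.cross(z,x),z]
    return M@R.from_euler('z',roll,degrees=True).as_matrix()
def goto(p,M):
    s=telemetry.read_state(); R0=R.from_rotvec(s['orientation']).as_matrix(); w=R.from_matrix(M@R0.T).as_rotvec()
    print('t',s['t'],'tcp',s['tcp_pos'].round(1),'q',s['qpos'].round(2),'target',np.round(p,1),'shift',(np.array(p)-s['tcp_pos']).round(1),'turn',w.round(3),np.linalg.norm(w).round(3),'F',s['ft_force'].round(1),'w',round(s['width'],1))
CUP=np.array([415,-336.5,67])
E
python3 -c "
from h import *
M=tool(-55,35); goto(CUP+11*M[:,2]-130*M[:,2],M)"
```

```text
t 25.6333 tcp [557.2  30.1 256.4] q [-0.38  0.17 -0.97 -0.71  0.93 -0.37] target [ 359.1 -256.6  135.3] shift [-198.1 -286.7 -121.1] turn [ 0.083  0.385 -1.539] 1.588 F [-0.4  0.2 -0.1] w 84.9
```

```bash
python3 -m pendant '[{"x":-0.01,"y":-0.015,"z":0.005,"wx":0.006,"wy":0.027,"wz":-0.11,"hand":0.085},{"x":-0.02,"y":-0.03,"z":0.01,"wx":0.012,"wy":0.055,"wz":-0.219,"hand":0.085},{"x":-0.03,"y":-0.045,"z":0.015,"wx":0.018,"wy":0.082,"wz":-0.329,"hand":0.085},{"x":-0.04,"y":-0.06,"z":0.02,"wx":0.024,"wy":0.11,"wz":-0.439,"hand":0.085},{"x":-0.05,"y":-0.075,"z":0.02,"wx":0.029,"wy":0.137,"wz":-0.548,"hand":0.085},{"x":-0.06,"y":-0.09,"z":0.02,"wx":0.035,"wy":0.164,"wz":-0.658,"hand":0.085},{"x":-0.07,"y":-0.105,"z":0.02,"wx":0.041,"wy":0.192,"wz":-0.767,"hand":0.085},{"x":-0.08,"y":-0.12,"z":0.02,"wx":0.047,"wy":0.219,"wz":-0.877,"hand":0.085}]' 30
python3 -c "
from h import *
M=tool(-55,35); goto(CUP+11*M[:,2]-130*M[:,2],M)"
```

```text
t: 26.3
tcp_pos: [473.6, -85.2, 272.2]
orientation: [1.751, 1.243, 0.858]
ft_force: [0.2, -0.8, -0.8]
width: 84.7
t 26.3 tcp [473.6 -85.2 272.2] q [-0.09 -0.35 -1.08 -0.26 -0.15  0.16] target [ 359.1 -256.6  135.3] shift [-114.6 -171.5 -136.9] turn [ 0.027  0.167 -0.663] 0.684 F [ 0.2 -0.8 -0.8] w 84.7
```

```bash
python3 -m pendant '[{"x":-0.012,"y":-0.025,"z":-0.01,"wx":0.004,"wy":0.028,"wz":-0.11,"hand":0.085},{"x":-0.026,"y":-0.05,"z":-0.02,"wx":0.009,"wy":0.056,"wz":-0.221,"hand":0.085},{"x":-0.042,"y":-0.075,"z":-0.03,"wx":0.014,"wy":0.084,"wz":-0.331,"hand":0.085},{"x":-0.06,"y":-0.1,"z":-0.04,"wx":0.018,"wy":0.111,"wz":-0.442,"hand":0.085},{"x":-0.08,"y":-0.125,"z":-0.05,"wx":0.022,"wy":0.139,"wz":-0.552,"hand":0.085},{"x":-0.1,"y":-0.15,"z":-0.06,"wx":0.027,"wy":0.167,"wz":-0.663,"hand":0.085},{"x":-0.114,"y":-0.171,"z":-0.07,"wx":0.027,"wy":0.167,"wz":-0.663,"hand":0.085},{"x":-0.114,"y":-0.171,"z":-0.07,"wx":0.027,"wy":0.167,"wz":-0.663,"hand":0.085}]' 30
python3 -c "
from h import *
M=tool(-55,35); goto(CUP+11*M[:,2]-130*M[:,2],M)"
```

```text
t: 26.97
tcp_pos: [357.6, -257.2, 199.4]
orientation: [2.103, 0.666, 0.34]
ft_force: [-0.3, -0.3, -0.3]
width: 85.2
t 26.9667 tcp [ 357.6 -257.2  199.4] q [-0.26 -0.25 -1.07 -0.07 -0.55  0.45] target [ 359.1 -256.6  135.3] shift [  1.4   0.5 -64.2] turn [-0.001 -0.005 -0.   ] 0.005 F [-0.3 -0.3 -0.3] w 85.2
```

```bash
python3 -m pendant '[{"x":0.001,"y":0,"z":-0.03,"wx":0,"wy":-0.005,"wz":0,"hand":0.085},{"x":0.001,"y":0,"z":-0.064,"wx":0,"wy":-0.005,"wz":0,"hand":0.085},{"x":0.013,"y":-0.016,"z":-0.078,"wx":0,"wy":-0.005,"wz":0,"hand":0.085},{"x":0.024,"y":-0.032,"z":-0.091,"wx":0,"wy":-0.005,"wz":0,"hand":0.085},{"x":0.034,"y":-0.047,"z":-0.104,"wx":0,"wy":-0.005,"wz":0,"hand":0.085},{"x":0.034,"y":-0.047,"z":-0.104,"wx":0,"wy":-0.005,"wz":0,"hand":0.085},{"x":0.034,"y":-0.047,"z":-0.104,"wx":0,"wy":-0.005,"wz":0,"hand":0.085}]' 30
python3 - <<'E'
from h import *
M=tool(-55,35); goto(CUP+11*M[:,2],M)
t=snap("top","a10"); s=snap("scene","b10")
o=np.hstack([cv2.resize(t[150:270,350:470],(400,400),interpolation=cv2.INTER_CUBIC),cv2.resize(s[85:185,185:285],(400,400),interpolation=cv2.INTER_CUBIC)]); cv2.imwrite('pics/v14.png',o[:,:,::-1])
E
```

```text
t: 27.55
tcp_pos: [409.6, -306.3, 103.4]
orientation: [2.117, 0.665, 0.334]
ft_force: [-1.1, 0.1, -0.9]
width: 85.2
t 27.55 tcp [ 409.6 -306.3  103.4] q [-0.38  0.23 -1.09 -0.6  -0.46  0.37] target [ 420.2 -343.9   60.7] shift [ 10.6 -37.6 -42.8] turn [-0.012 -0.013  0.004] 0.018 F [-1.1  0.1 -0.9] w 85.2
```

View pics/v14.png

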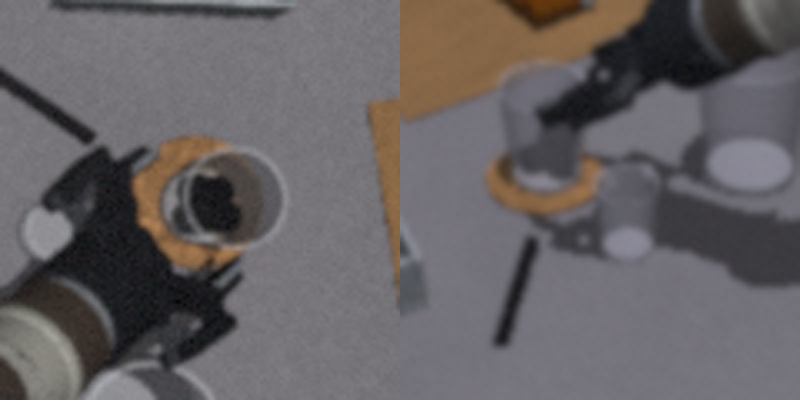

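The left crop shows the fingers on either side of the mat's near edge with the stoppers in the cup. The pose is 17 mm off in x because joint 3 sits at its limit. A steeper 48° pitch with heading -47° avoids that, so I'll lift and re-aim (14 viewed).

```bash
python3 -m pendant '[{"x":-0.01,"y":0.015,"z":0.03,"wx":0,"wy":0,"wz":0,"hand":0.085},{"x":-0.015,"y":0.03,"z":0.06,"wx":0,"wy":0,"wz":0,"hand":0.085},{"x":-0.015,"y":0.03,"z":0.09,"wx":0,"wy":0,"wz":0,"hand":0.085},{"x":-0.015,"y":0.03,"z":0.09,"wx":0,"wy":0,"wz":0,"hand":0.085}]' 30
python3 -c "
from h import *
M=tool(-47,48); goto(CUP+11*M[:,2]-100*M[:,2],M); print(M[:,2])"
```

```text
t: 27.98
tcp_pos: [398.4, -276.6, 204.9]
orientation: [2.104, 0.657, 0.352]
ft_force: [1.2, 0.0, 1.8]
width: 85.0
t 27.9833 tcp [ 398.4 -276.6  204.9] q [-0.3  -0.15 -0.99 -0.12 -0.53  0.43] target [ 374.4 -292.9  133.1] shift [-24.  -16.4 -71.7] turn [0.171 0.148 0.141] 0.267 F [1.2 0.  1.8] w 85.0
[ 0.45634598 -0.48937115 -0.74314483]
```

```bash
python3 -m pendant '[{"x":-0.012,"y":-0.008,"z":-0.005,"wx":0.06,"wy":0.05,"wz":0.05,"hand":0.085},{"x":-0.024,"y":-0.016,"z":-0.02,"wx":0.12,"wy":0.1,"wz":0.1,"hand":0.085},{"x":-0.024,"y":-0.016,"z":-0.045,"wx":0.171,"wy":0.148,"wz":0.141,"hand":0.085},{"x":-0.024,"y":-0.016,"z":-0.07,"wx":0.171,"wy":0.148,"wz":0.141,"hand":0.085},{"x":-0.024,"y":-0.016,"z":-0.07,"wx":0.171,"wy":0.148,"wz":0.141,"hand":0.085},{"x":-0.024,"y":-0.016,"z":-0.07,"wx":0.171,"wy":0.148,"wz":0.141,"hand":0.085}]' 30
python3 -c "
from h import *
M=tool(-47,48); goto(CUP+11*M[:,2],M)"
```

```text
t: 28.48
tcp_pos: [370.4, -292.0, 125.8]
orientation: [2.277, 0.901, 0.327]
ft_force: [-0.3, 0.1, 0.1]
width: 84.9
t 28.4833 tcp [ 370.4 -292.   125.8] q [-0.55 -0.05 -0.98 -0.06 -0.18  0.2 ] target [ 420.  -341.9   58.8] shift [ 49.6 -49.8 -67. ] turn [-0.003 -0.015  0.   ] 0.016 F [-0.3  0.1  0.1] w 84.9
```

```bash
python3 -m pendant '[{"x":0.01,"y":-0.008,"z":-0.005,"wx":0,"wy":-0.01,"wz":0,"hand":0.085},{"x":0.019,"y":-0.018,"z":-0.02,"wx":0,"wy":-0.015,"wz":0,"hand":0.085},{"x":0.028,"y":-0.028,"z":-0.033,"wx":0,"wy":-0.015,"wz":0,"hand":0.085},{"x":0.037,"y":-0.037,"z":-0.047,"wx":0,"wy":-0.015,"wz":0,"hand":0.085},{"x":0.044,"y":-0.044,"z":-0.058,"wx":0,"wy":-0.015,"wz":0,"hand":0.085},{"x":0.048,"y":-0.048,"z":-0.064,"wx":0,"wy":-0.015,"wz":0,"hand":0.085},{"x":0.048,"y":-0.048,"z":-0.064,"wx":0,"wy":-0.015,"wz":0,"hand":0.085}]' 30
python3 -c "
from h import *
M=tool(-47,48); goto(CUP+11*M[:,2],M)"
```

```text
t: 29.07
tcp_pos: [421.3, -341.2, 63.2]
orientation: [2.268, 0.893, 0.347]
ft_force: [0.1, 0.6, 0.6]
width: 85.0
t 29.0667 tcp [ 421.3 -341.2   63.2] q [-0.6   0.26 -0.93 -0.33 -0.14  0.16] target [ 420.  -341.9   58.8] shift [-1.3 -0.6 -4.3] turn [-0.001  0.002 -0.001] 0.003 F [0.1 0.6 0.6] w 85.0
```

```bash
python3 -m pendant '[{"x":-0.001,"y":-0.001,"z":-0.003,"wx":0,"wy":0,"wz":0,"hand":0.085},{"x":-0.001,"y":-0.001,"z":-0.003,"wx":0,"wy":0,"wz":0,"hand":0.055},{"x":-0.001,"y":-0.001,"z":-0.003,"wx":0,"wy":0,"wz":0,"hand":0.055},{"x":-0.001,"y":-0.001,"z":-0.003,"wx":0,"wy":0,"wz":0,"hand":0.055},{"x":-0.001,"y":-0.001,"z":-0.003,"wx":0,"wy":0,"wz":0,"hand":0.055},{"x":-0.001,"y":-0.001,"z":-0.003,"wx":0,"wy":0,"wz":0,"hand":0.055}]' 35
python3 -c "
from h import *
M=tool(-47,48); goto(CUP+11*M[:,2],M)"
```

```text
t: 29.57
tcp_pos: [419.4, -342.2, 60.9]
orientation: [2.267, 0.892, 0.347]
ft_force: [-1.8, 3.4, 6.1]
width: 68.6
t 29.5667 tcp [ 419.4 -342.2   60.9] q [-0.61  0.26 -0.93 -0.35 -0.14  0.16] target [ 420.  -341.9   58.8] shift [ 0.7  0.4 -2.1] turn [-0.001  0.004 -0.   ] 0.004 F [-1.8  3.4  6.1] w 68.6
```

Gripped at 68.6 mm, which matches the cup's width at that height. Lifting and planning the pour over the tray.

```bash
python3 -m pendant '[{"x":0,"y":0,"z":0.015,"wx":0,"wy":0,"wz":0,"hand":0.055},{"x":0,"y":0,"z":0.04,"wx":0,"wy":0,"wz":0,"hand":0.055},{"x":0,"y":0,"z":0.07,"wx":0,"wy":0,"wz":0,"hand":0.055},{"x":0,"y":0,"z":0.1,"wx":0,"wy":0,"wz":0,"hand":0.055},{"x":0.01,"y":0,"z":0.125,"wx":0,"wy":0,"wz":0,"hand":0.055},{"x":0.02,"y":0,"z":0.13,"wx":0,"wy":0,"wz":0,"hand":0.055}]' 35
python3 -c "
from h import *
M=tool(-27,5); goto(np.array([650,-330,165])+11*M[:,2],M); print(M[:,2])"
```

```text
t: 30.07
tcp_pos: [440.4, -343.3, 195.8]
orientation: [2.263, 0.887, 0.351]
ft_force: [2.0, -1.4, -0.0]
width: 69.3
t 30.0667 tcp [ 440.4 -343.3  195.8] q [-0.58 -0.02 -0.72  0.15 -0.16  0.18] target [ 659.8 -335.   164. ] shift [219.4   8.4 -31.8] turn [-0.453 -0.593  0.332] 0.817 F [ 2.  -1.4 -0. ] w 69.3
[ 0.88761598 -0.45226293 -0.08715574]
```

```bash
python3 -m pendant '[{"x":0.027,"y":0.001,"z":0,"wx":-0.057,"wy":-0.074,"wz":0.041,"hand":0.055},{"x":0.055,"y":0.002,"z":0,"wx":-0.113,"wy":-0.148,"wz":0.083,"hand":0.055},{"x":0.082,"y":0.003,"z":0,"wx":-0.17,"wy":-0.222,"wz":0.124,"hand":0.055},{"x":0.11,"y":0.004,"z":0,"wx":-0.226,"wy":-0.296,"wz":0.166,"hand":0.055},{"x":0.137,"y":0.005,"z":-0.005,"wx":-0.283,"wy":-0.371,"wz":0.207,"hand":0.055},{"x":0.165,"y":0.006,"z":-0.01,"wx":-0.34,"wy":-0.445,"wz":0.249,"hand":0.055},{"x":0.192,"y":0.007,"z":-0.02,"wx":-0.396,"wy":-0.519,"wz":0.29,"hand":0.055},{"x":0.219,"y":0.008,"z":-0.03,"wx":-0.453,"wy":-0.593,"wz":0.332,"hand":0.055}]' 35
python3 -m pendant '[{"x":0,"y":0,"z":0,"wx":0,"wy":0,"wz":0,"hand":0.055},{"x":0,"y":0,"z":0,"wx":0,"wy":0,"wz":0,"hand":0.055}]' 35
python3 - <<'E'
from h import *
M=tool(-27,5); goto(np.array([650,-330,150])+11*M[:,2],M)
for r_ in(-55,-110,-165): goto(np.array([650,-330,150])+11*M[:,2],tool(-27,5,r_))
t=snap("top","a11"); b=t.max(2)<50; print('black px tray region',b[75:155,370:440].sum())
E
```

```text
t: 30.73
tcp_pos: [650.4, -334.9, 164.5]
orientation: [1.572, 0.911, 0.777]
ft_force: [2.4, -0.3, -0.2]
width: 68.5
t: 30.9
tcp_pos: [648.3, -334.2, 150.4]
orientation: [1.594, 0.922, 0.766]
ft_force: [-0.5, -0.8, -1.2]
width: 68.7
t 30.9 tcp [ 648.3 -334.2  150.4] q [-0.45  0.69 -0.83 -1.32 -0.05  0.02] target [ 659.8 -335.   149. ] shift [11.5 -0.7 -1.4] turn [-0.065 -0.098  0.04 ] 0.124 F [-0.5 -0.8 -1.2] w 68.7
t 30.9 tcp [ 648.3 -334.2  150.4] q [-0.45  0.69 -0.83 -1.32 -0.05  0.02] target [ 659.8 -335.   149. ] shift [11.5 -0.7 -1.4] turn [-0.9    0.358  0.176] 0.984 F [-0.5 -0.8 -1.2] w 68.7
t 30.9 tcp [ 648.3 -334.2  150.4] q [-0.45  0.69 -0.83 -1.32 -0.05  0.02] target [ 659.8 -335.   149. ] shift [11.5 -0.7 -1.4] turn [-1.725  0.833  0.306] 1.94 F [-0.5 -0.8 -1.2] w 68.7
t 30.9 tcp [ 648.3 -334.2  150.4] q [-0.45  0.69 -0.83 -1.32 -0.05  0.02] target [ 659.8 -335.   149. ] shift [11.5 -0.7 -1.4] turn [-2.538  1.331  0.427] 2.898 F [-0.5 -0.8 -1.2] w 68.7
black px tray region 1956
```

```bash
python3 -m pendant '[{"x":0.005,"y":0,"z":0,"wx":-0.033,"wy":-0.049,"wz":0.02,"hand":0.055},{"x":0.01,"y":0,"z":0,"wx":-0.065,"wy":-0.098,"wz":0.04,"hand":0.055},{"x":0.01,"y":0,"z":0,"wx":-0.065,"wy":-0.098,"wz":0.04,"hand":0.055}]' 35
for i in 1 2; do python3 -m pendant '[{"x":0,"y":0,"z":0,"wx":-0.107,"wy":0.054,"wz":0.011,"hand":0.055},{"x":0,"y":0,"z":0,"wx":-0.213,"wy":0.109,"wz":0.021,"hand":0.055},{"x":0,"y":0,"z":0,"wx":-0.32,"wy":0.163,"wz":0.032,"hand":0.055},{"x":0,"y":0,"z":0,"wx":-0.426,"wy":0.217,"wz":0.042,"hand":0.055},{"x":0,"y":0,"z":0,"wx":-0.533,"wy":0.271,"wz":0.053,"hand":0.055},{"x":0,"y":0,"z":0,"wx":-0.639,"wy":0.326,"wz":0.063,"hand":0.055},{"x":0,"y":0,"z":0,"wx":-0.746,"wy":0.38,"wz":0.074,"hand":0.055},{"x":0,"y":0,"z":0,"wx":-0.852,"wy":0.434,"wz":0.084,"hand":0.055}]' 35; done
python3 -c "
from h import *
M=tool(-27,5,-165); goto(np.array([650,-330,150])+11*M[:,2],M)"
```

```text
t: 31.2
tcp_pos: [659.8, -336.3, 166.8]
orientation: [1.451, 0.887, 0.836]
ft_force: [0.5, -0.3, -2.1]
width: 68.4
t: 31.87
tcp_pos: [659.9, -336.2, 170.7]
orientation: [0.833, 1.414, 0.116]
ft_force: [-0.1, 0.1, -1.6]
width: 68.7
t: 32.53
tcp_pos: [659.9, -336.1, 170.8]
orientation: [0.087, 1.692, -0.608]
ft_force: [-0.7, 0.4, -0.9]
width: 68.3
t 32.5333 tcp [ 659.9 -336.1  170.8] q [-0.48  0.76 -0.82 -1.49  0.03 -1.92] target [ 659.8 -335.   149. ] shift [ -0.1   1.1 -21.7] turn [-0.854  0.426  0.067] 0.956 F [-0.7  0.4 -0.9] w 68.3
```

```bash
python3 -m pendant '[{"x":0,"y":0,"z":-0.005,"wx":-0.107,"wy":0.054,"wz":0.011,"hand":0.055},{"x":0,"y":0,"z":-0.01,"wx":-0.213,"wy":0.109,"wz":0.021,"hand":0.055},{"x":0,"y":0,"z":-0.015,"wx":-0.32,"wy":0.163,"wz":0.032,"hand":0.055},{"x":0,"y":0,"z":-0.02,"wx":-0.426,"wy":0.217,"wz":0.042,"hand":0.055},{"x":0,"y":0,"z":-0.02,"wx":-0.533,"wy":0.271,"wz":0.053,"hand":0.055},{"x":0,"y":0,"z":-0.02,"wx":-0.639,"wy":0.326,"wz":0.063,"hand":0.055},{"x":0,"y":0,"z":-0.02,"wx":-0.746,"wy":0.38,"wz":0.074,"hand":0.055},{"x":0,"y":0,"z":-0.02,"wx":-0.852,"wy":0.434,"wz":0.084,"hand":0.055}]' 35
python3 -m pendant '[{"x":0,"y":0,"z":0,"wx":0,"wy":0,"wz":0,"hand":0.055},{"x":0,"y":0,"z":0,"wx":0,"wy":0,"wz":0,"hand":0.055},{"x":0,"y":0,"z":0,"wx":0,"wy":0,"wz":0,"hand":0.055},{"x":0,"y":0,"z":0,"wx":0,"wy":0,"wz":0,"hand":0.055},{"x":0,"y":0,"z":0,"wx":0,"wy":0,"wz":0,"hand":0.055},{"x":0,"y":0,"z":0,"wx":0,"wy":0,"wz":0,"hand":0.055},{"x":0,"y":0,"z":0,"wx":0,"wy":0,"wz":0,"hand":0.055},{"x":0,"y":0,"z":0,"wx":0,"wy":0,"wz":0,"hand":0.055}]' 35
python3 - <<'E'
from h import *
M=tool(-27,5,0); goto(np.array([650,-330,150])+11*M[:,2],M)
t=snap("top","a12"); s=snap("scene","b12")
o=np.hstack([cv2.resize(t[65:185,345:465],(400,400),interpolation=cv2.INTER_CUBIC),cv2.resize(s[75:195,100:220],(400,400),interpolation=cv2.INTER_CUBIC)]); cv2.imwrite('pics/v15.png',o[:,:,::-1])
E
```

```text
t: 33.2
tcp_pos: [660.2, -336.3, 150.9]
orientation: [-0.761, 1.693, -1.306]
ft_force: [0.0, 0.8, -0.3]
width: 68.5
t: 33.87
tcp_pos: [659.8, -335.5, 142.5]
orientation: [-0.76, 1.701, -1.296]
ft_force: [0.1, 0.0, -0.6]
width: 68.5
t 33.8667 tcp [ 659.8 -335.5  142.5] q [-0.47  0.82 -0.81 -1.52  0.01 -2.88] target [ 659.8 -335.   149. ] shift [0.  0.5 6.5] turn [ 2.553 -1.297 -0.281] 2.878 F [ 0.1  0.  -0.6] w 68.5
```

View pics/v15.png

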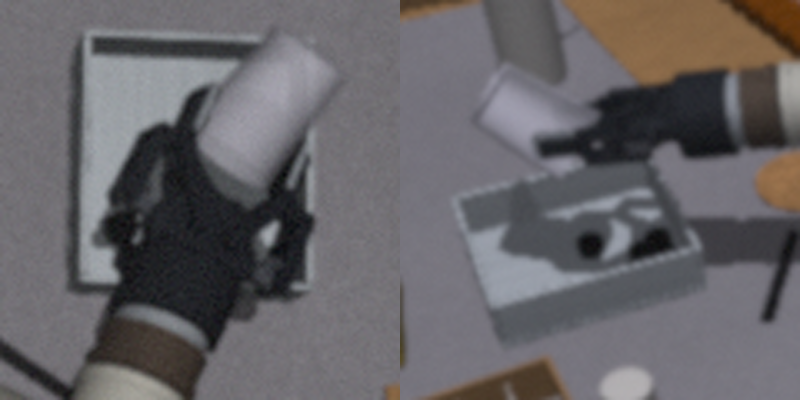

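Stoppers lie in the tray, at (590,245) and (650,245) in the crop, and the cup looks empty (15 viewed). Rolling back.

```bash
python3 -m pendant '[{"x":0,"y":0,"z":0.005,"wx":0.107,"wy":-0.054,"wz":-0.011,"hand":0.055},{"x":0,"y":0,"z":0.015,"wx":0.213,"wy":-0.109,"wz":-0.021,"hand":0.055},{"x":0,"y":0,"z":0.025,"wx":0.32,"wy":-0.163,"wz":-0.032,"hand":0.055},{"x":0,"y":0,"z":0.03,"wx":0.426,"wy":-0.217,"wz":-0.042,"hand":0.055},{"x":0,"y":0,"z":0.03,"wx":0.533,"wy":-0.271,"wz":-0.053,"hand":0.055},{"x":0,"y":0,"z":0.03,"wx":0.639,"wy":-0.326,"wz":-0.063,"hand":0.055},{"x":0,"y":0,"z":0.03,"wx":0.746,"wy":-0.38,"wz":-0.074,"hand":0.055},{"x":0,"y":0,"z":0.03,"wx":0.852,"wy":-0.434,"wz":-0.084,"hand":0.055}]' 35
for i in 1 2; do python3 -m pendant '[{"x":0,"y":0,"z":0.0,"wx":0.107,"wy":-0.054,"wz":-0.011,"hand":0.055},{"x":0,"y":0,"z":0.0,"wx":0.213,"wy":-0.109,"wz":-0.021,"hand":0.055},{"x":0,"y":0,"z":0.0,"wx":0.32,"wy":-0.163,"wz":-0.032,"hand":0.055},{"x":0,"y":0,"z":0.0,"wx":0.426,"wy":-0.217,"wz":-0.042,"hand":0.055},{"x":0,"y":0,"z":0,"wx":0.533,"wy":-0.271,"wz":-0.053,"hand":0.055},{"x":0,"y":0,"z":0,"wx":0.639,"wy":-0.326,"wz":-0.063,"hand":0.055},{"x":0,"y":0,"z":0,"wx":0.746,"wy":-0.38,"wz":-0.074,"hand":0.055},{"x":0,"y":0,"z":0,"wx":0.852,"wy":-0.434,"wz":-0.084,"hand":0.055}]' 35; done
python3 - <<'E'
from h import *
# return: exactly recorded grasp orientation
M=R.from_rotvec([2.267,0.892,0.347]).as_matrix(); goto((430,-342,195),M)
E
```

```text
t: 34.63
tcp_pos: [659.8, -335.5, 172.8]
orientation: [0.096, 1.698, -0.596]
ft_force: [-0.3, -0.1, -0.6]
width: 68.8
t: 35.3
tcp_pos: [659.8, -335.5, 172.5]
orientation: [0.844, 1.417, 0.126]
ft_force: [-0.2, 0.5, -0.9]
width: 68.5
t: 35.97
tcp_pos: [659.8, -335.5, 172.5]
orientation: [1.46, 0.887, 0.839]
ft_force: [0.2, 0.2, -1.5]
width: 68.6
t 35.9667 tcp [ 659.8 -335.5  172.5] q [-0.47  0.78 -0.82 -1.53 -0.    0.01] target [ 430 -342  195] shift [-229.8   -6.5   22.5] turn [ 0.46   0.618 -0.327] 0.837 F [ 0.2  0.2 -1.5] w 68.6
```

```bash
python3 -m pendant '[{"x":-0.02,"y":0,"z":0.01,"wx":0.057,"wy":0.077,"wz":-0.041,"hand":0.055},{"x":-0.045,"y":-0.001,"z":0.02,"wx":0.115,"wy":0.154,"wz":-0.082,"hand":0.055},{"x":-0.075,"y":-0.002,"z":0.025,"wx":0.172,"wy":0.232,"wz":-0.123,"hand":0.055},{"x":-0.105,"y":-0.003,"z":0.025,"wx":0.23,"wy":0.309,"wz":-0.163,"hand":0.055},{"x":-0.135,"y":-0.004,"z":0.025,"wx":0.287,"wy":0.386,"wz":-0.204,"hand":0.055},{"x":-0.165,"y":-0.005,"z":0.025,"wx":0.345,"wy":0.464,"wz":-0.245,"hand":0.055},{"x":-0.198,"y":-0.006,"z":0.022,"wx":0.402,"wy":0.541,"wz":-0.286,"hand":0.055},{"x":-0.23,"y":-0.0065,"z":0.022,"wx":0.46,"wy":0.618,"wz":-0.327,"hand":0.055}]' 35
python3 -m pendant '[{"x":0,"y":0,"z":0,"wx":0,"wy":0,"wz":0,"hand":0.055},{"x":0,"y":0,"z":0,"wx":0,"wy":0,"wz":0,"hand":0.055},{"x":0,"y":0,"z":0,"wx":0,"wy":0,"wz":0,"hand":0.055}]' 35
python3 - <<'E'
from h import *
M=R.from_rotvec([2.267,0.892,0.347]).as_matrix(); goto((420.5,-342,61),M)
t=snap("top","a13"); g=t[75:155,370:440].max(2); k,l,st,ce=cv2.connectedComponentsWithStats((g<60).astype(np.uint8)); print([(st[i].tolist(),(ce[i]+[370,75]).round(1)) for i in range(1,k) if st[i,4]>15])
hsv=cv2.cvtColor(t,cv2.COLOR_RGB2HSV)
E
```

```text
t: 36.63
tcp_pos: [450.1, -341.7, 194.8]
orientation: [2.157, 0.906, 0.423]
ft_force: [0.4, -1.3, -1.0]
width: 68.5
t: 36.88
tcp_pos: [453.1, -343.1, 195.8]
orientation: [2.15, 0.904, 0.428]
ft_force: [0.5, 0.6, -1.2]
width: 68.7
t 36.8833 tcp [ 453.1 -343.1  195.8] q [-0.58 -0.01 -0.81 -0.07 -0.13  0.14] target [ 420.5 -342.    61. ] shift [ -32.6    1.1 -134.8] turn [ 0.071  0.088 -0.051] 0.124 F [ 0.5  0.6 -1.2] w 68.7
[([28, 3, 9, 3, 17], array([401.6,  79. ])), ([49, 4, 17, 4, 46], array([427.2,  80. ])), ([28, 41, 10, 9, 60], array([402.4, 120.4])), ([7, 54, 22, 18, 190], array([385.9, 139.3])), ([47, 78, 16, 2, 18], array([425.2, 153.1]))]
```

```bash
python3 -m pendant '[{"x":-0.016,"y":0.0005,"z":-0.01,"wx":0.036,"wy":0.044,"wz":-0.026,"hand":0.055},{"x":-0.0326,"y":0.001,"z":-0.02,"wx":0.071,"wy":0.088,"wz":-0.051,"hand":0.055},{"x":-0.0326,"y":0.001,"z":-0.05,"wx":0.071,"wy":0.088,"wz":-0.051,"hand":0.055},{"x":-0.0326,"y":0.001,"z":-0.08,"wx":0.071,"wy":0.088,"wz":-0.051,"hand":0.055},{"x":-0.0326,"y":0.001,"z":-0.105,"wx":0.071,"wy":0.088,"wz":-0.051,"hand":0.055},{"x":-0.0326,"y":0.001,"z":-0.118,"wx":0.071,"wy":0.088,"wz":-0.051,"hand":0.055},{"x":-0.0326,"y":0.001,"z":-0.118,"wx":0.071,"wy":0.088,"wz":-0.051,"hand":0.055},{"x":-0.0326,"y":0.001,"z":-0.118,"wx":0.071,"wy":0.088,"wz":-0.051,"hand":0.055}]' 35
python3 - <<'E'
from h import *
M=R.from_rotvec([2.267,0.892,0.347]).as_matrix(); goto((420.5,-342,61),M)
t=snap("top","a14"); s=snap("scene","b14")
g=t[75:155,370:440].astype(int); 
cv2.imwrite('pics/v16.png',np.hstack([cv2.resize(t[65:245,345:465],(400,600),interpolation=cv2.INTER_CUBIC),cv2.resize(s[80:200,110:250],(400,600))])[:,:,::-1])
dark=(t.max(2)<75).astype(np.uint8); k,l,st,ce=cv2.connectedComponentsWithStats(dark); print([(st[i].tolist(),ce[i].round(1)) for i in range(1,k) if st[i,4]>40 and 365<ce[i][0]<445 and 75<ce[i][1]<240])
E
```

```text
t: 37.6
tcp_pos: [419.3, -340.9, 74.7]
orientation: [2.272, 0.896, 0.343]
ft_force: [0.0, 0.5, -0.6]
width: 68.6
t 37.6 tcp [ 419.3 -340.9   74.7] q [-0.61  0.22 -0.91 -0.28 -0.14  0.16] target [ 420.5 -342.    61. ] shift [  1.2  -1.1 -13.7] turn [-0.004 -0.006 -0.001] 0.007 F [ 0.   0.5 -0.6] w 68.6
[([373, 77, 63, 72, 460], array([418.8,  97.9])), ([366, 79, 69, 76, 249], array([385.1, 135. ])), ([398, 116, 10, 10, 70], array([402.5, 120.4])), ([376, 128, 23, 20, 219], array([386. , 139.3]))]
```

```bash
python3 -m pendant '[{"x":0.001,"y":-0.001,"z":-0.005,"wx":-0.004,"wy":-0.006,"wz":-0.001,"hand":0.055},{"x":0.001,"y":-0.001,"z":-0.01,"wx":-0.004,"wy":-0.006,"wz":-0.001,"hand":0.055},{"x":0.001,"y":-0.001,"z":-0.012,"wx":-0.004,"wy":-0.006,"wz":-0.001,"hand":0.055},{"x":0.001,"y":-0.001,"z":-0.012,"wx":-0.004,"wy":-0.006,"wz":-0.001,"hand":0.055}]' 35
python3 -m pendant '[{"x":0,"y":0,"z":-0.0015,"wx":0,"wy":0,"wz":0,"hand":0.055},{"x":0,"y":0,"z":-0.0015,"wx":0,"wy":0,"wz":0,"hand":0.055}]' 35
```

```text
t: 38.03
tcp_pos: [420.8, -342.7, 65.1]
orientation: [2.264, 0.889, 0.349]
ft_force: [-0.3, -0.5, -0.9]
width: 68.7
t: 38.2
tcp_pos: [420.9, -342.8, 63.7]
orientation: [2.264, 0.889, 0.349]
ft_force: [-0.0, -0.7, -1.2]
width: 68.9
```

```bash
python3 -m pendant '[{"x":0,"y":0,"z":-0.0015,"wx":0,"wy":0,"wz":0,"hand":0.055},{"x":0,"y":0,"z":-0.0025,"wx":0,"wy":0,"wz":0,"hand":0.055},{"x":0,"y":0,"z":-0.0025,"wx":0,"wy":0,"wz":0,"hand":0.055}]' 35
python3 -m pendant '[{"x":0,"y":0,"z":-0.001,"wx":0,"wy":0,"wz":0,"hand":0.055},{"x":0,"y":0,"z":-0.001,"wx":0,"wy":0,"wz":0,"hand":0.055}]' 35
```

```text
t: 38.45
tcp_pos: [420.7, -342.6, 60.8]
orientation: [2.264, 0.889, 0.349]
ft_force: [0.1, 0.5, -0.9]
width: 68.8
t: 38.62
tcp_pos: [421.3, -343.2, 60.7]
orientation: [2.262, 0.888, 0.35]
ft_force: [-1.5, 1.8, 5.0]
width: 68.6
```

```bash
python3 -m pendant '[{"x":0,"y":0,"z":0.001,"wx":0,"wy":0,"wz":0,"hand":0.072},{"x":0,"y":0,"z":0.001,"wx":0,"wy":0,"wz":0,"hand":0.078},{"x":0,"y":0,"z":0.001,"wx":0,"wy":0,"wz":0,"hand":0.085},{"x":0,"y":0,"z":0.001,"wx":0,"wy":0,"wz":0,"hand":0.085},{"x":-0.007,"y":0.0075,"z":0.0115,"wx":0,"wy":0,"wz":0,"hand":0.085},{"x":-0.018,"y":0.0196,"z":0.03,"wx":0,"wy":0,"wz":0,"hand":0.085},{"x":-0.034,"y":0.0364,"z":0.055,"wx":0,"wy":0,"wz":0,"hand":0.085},{"x":-0.048,"y":0.0515,"z":0.078,"wx":0,"wy":0,"wz":0,"hand":0.085}]' 35
python3 -m pendant '[{"x":-0.01,"y":0.02,"z":0.03,"wx":0,"wy":0,"wz":0,"hand":0.085},{"x":-0.01,"y":0.05,"z":0.06,"wx":0,"wy":0,"wz":0,"hand":0.085},{"x":-0.01,"y":0.085,"z":0.08,"wx":0,"wy":0,"wz":0,"hand":0.085},{"x":-0.01,"y":0.12,"z":0.1,"wx":0,"wy":0,"wz":0,"hand":0.085},{"x":-0.01,"y":0.16,"z":0.1,"wx":0,"wy":0,"wz":0,"hand":0.085},{"x":-0.01,"y":0.16,"z":0.1,"wx":0,"wy":0,"wz":0,"hand":0.085}]'
python3 - <<'E'
from h import *
t=snap("top","a15"); s=snap("scene","b15")
up=lambda im,a,sz:cv2.resize(im[a[1]:a[3],a[0]:a[2]],sz,interpolation=cv2.INTER_CUBIC)
L=up(t,(350,65,450,245),(333,600)); A=up(s,(110,80,250,180),(420,300)); B=up(s,(150,235,370,385),(420,300))
cv2.imwrite('pics/v16.png',np.hstack([L,np.vstack([A,B])])[:,:,::-1])
hsv=cv2.cvtColor(t,cv2.COLOR_RGB2HSV)
mat=((hsv[:,:,0]>6)&(hsv[:,:,0]<24)&(hsv[:,:,1]>70)).astype(np.uint8); mat[:,:380]=0; mat[:,440:]=0; mat[:185]=0;mat[235:]=0
print(cv2.minEnclosingCircle(cv2.convexHull(np.argwhere(mat)[:,::-1].astype(np.int32))))
dark=(t.max(2)<50).astype(np.uint8); k,l,st,ce=cv2.connectedComponentsWithStats(dark); print([(st[i].tolist(),ce[i].round(1)) for i in range(1,k) if st[i,4]>25 and 335<ce[i][0]<445 and 75<ce[i][1]<240])
print(bottles(t))
m=((cv2.cvtColor(s,cv2.COLOR_RGB2HSV)[:,:,0]<18)&(cv2.cvtColor(s,cv2.COLOR_RGB2HSV)[:,:,1]>125)&(s.max(2)>50)).astype(np.uint8); k,l,st,ce=cv2.connectedComponentsWithStats(m); print([(st[i].tolist(),ce[i].round(1)) for i in range(1,k) if 300<st[i,4]<2500 and ce[i][1]>130])
E
```

```text
t: 39.28
tcp_pos: [371.3, -290.2, 137.5]
orientation: [2.267, 0.89, 0.347]
ft_force: [-0.2, -0.5, 0.7]
width: 84.9
t: 39.78
tcp_pos: [365.7, -123.4, 240.1]
orientation: [2.258, 0.908, 0.363]
ft_force: [0.2, 0.4, -1.2]
width: 84.8
((408.6363525390625, 210.27272033691406), 20.005250930786133)
[([399, 117, 8, 8, 55], array([402.5, 120.4])), ([377, 129, 22, 18, 177], array([386. , 139.2])), ([339, 165, 39, 28, 126], array([358.3, 178.5]))]
[(array([ 447.33826757, -516.89688796]), array([-0.99952177, -0.0309229 ]), np.float64(404.12432141531656), np.float64(115.35140247629475))]
[([195, 251, 42, 39, 948], array([216. , 269.9])), ([248, 273, 38, 38, 904], array([266.8, 292.1])), ([303, 297, 38, 39, 870], array([321.4, 316. ]))]
```

View pics/v16.png

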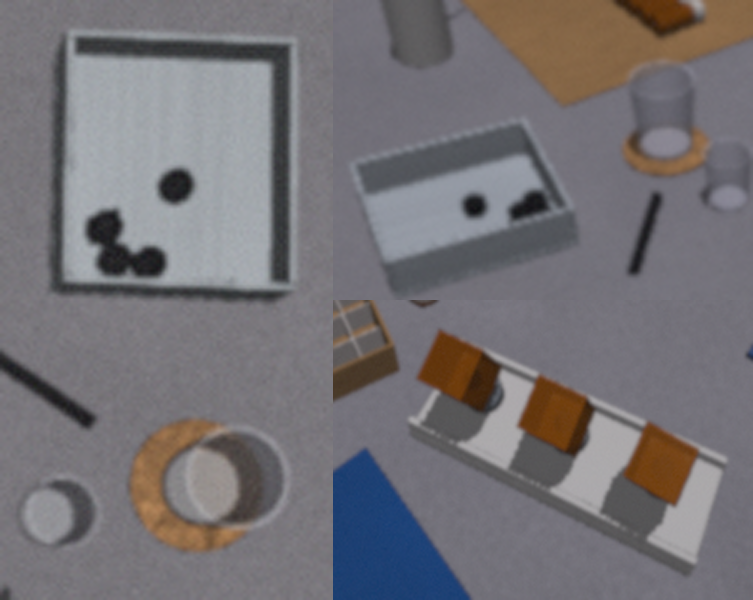

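Last picture (16 viewed): the cup is empty and upright on the mat, the stoppers are in the tray's lower left, and three bottles are on the pegs. The pen and jars are unmoved. Handing in.

```bash
python3 - <<'E'
from h import *
print('cup',onz("top",421.1,208.1,92).round(1),'mat',onz("top",408.6,210.3,4).round(1))
print(workorder.job_done())
E
```

```text
cup [ 415.5 -339.    92. ] mat [ 416.3 -336.2    4. ]
the job is handed in; nothing more can be done
None
```

I hung all three open bottles neck-down, one to a peg. I tipped the stoppers into the tray, stood the empty cup back on its mat and handed the job in at about 40 s of robot time.

**Last checks:**
- **Cup:** it looks empty and upright, about 3 mm from the mat's centre.
- **Bottles:** all three sit on their pegs and stayed still in the last frames. In the scene view each sits about 11 px lower than a bottle held exactly along the peg would. I put that down to play in the neck letting it lean; it is the same on all three.
- **Jars and pen:** the pen lies where it was and the jars looked untouched after the last bottle. I did not measure either for small shifts.

**What disagreed or stayed uncertain:**
- **Stopper count:** I saw one single stopper and a cluster of three or more in the tray, where two seem to overlap. That fits the expected five or six, but I could not count them separately. None were visible outside the tray or left in the cup.
- **Force spike:** while withdrawing from the third peg the wrist force read about 90 N at the end of one move. It was gone on the next reading and nothing looked disturbed afterwards, but I did not find the cause.
- **Cup approach:** the first approach hit the limit of joint 3 and ended 17 mm off to one side. I backed out without touching the cup and came in steeper.

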